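# Hitch the tube carriage to the shaker's drive ball

## Robot

A 6-joint arm with a two-finger parallel gripper is mounted at the origin on the work surface. World frame = base frame: x ahead of the robot, y to its left, z up, the work surface at z = 0. Lengths are in m, angles in rad, forces in N, time in s.
With the tool pointing down it reaches from about 0.425 to 0.95 m from the base axis. Payload 3.5 kg.
Tool frame: the origin (TCP) lies midway between the tips of the shut fingers; the grasp point (between the pads) lies 19 mm behind it; x points along the fingers, y is the direction in which the jaws open and shut, and the axes are right-handed (so a half turn about x gives the same grasp; the last joint's range is limited). The gripper opens to 85 mm and grips with 20 to 120 N. Pads are 22 mm wide; open, the fingers measure 114 mm over their backs; the gripper's body (76 mm by 85 mm) begins 54 mm behind the grasp point. The pads swing forward as they close: fully open they stand 13 mm farther back than shut.
Start: joints at [1.173, 0.286, 1.577, -0, 1.279, -0.15], TCP at [0.166, 0.654, 0.231] pointing down, gripper open.
Joint ranges: [-2.77, 2.77], [-0.9, 2.22], [0.21, 2.48], [-1.53, 4.67], [0.24, 2.81], [-2.84, 2.84]. Speed limits (rad/s): [2.79, 2.79, 3.14, 3.14, 3.14, 3.14].

## Interface

Orientations are given as a unit quaternion [x, y, z, w].
In Python, from plant import sensors, optics, ctrl gives the robot as it stands.
- The arm moves only by the tool arm_command, never from a script. Its argument "increments" is a list that holds one entry, the list of rows, each a list of 4 numbers: the shift along the tool's x, y, z in cm, then the turn about the tool's x in rad. A call has 1 to 20 rows; each row shifts and turns the commanded pose from where the row before left it, along the tool's axes as they then stand; what a row does not reach is not made up. A row lasts 1/8 s, in which the tool goes at most 62.5 mm and 10.7 degrees, less where a joint would pass 70% of its speed; a pose out of reach is approached as far as the arm can. A call with a gripper value outside its range is refused whole. "grip" is the finger opening in cm, from 0 to 8.54, set as the call begins (left out, the last holds). The fingers move at their own pace and stop on an object; "grip_force" is the grip in N (left out, the last holds). Time passes only in rows, so rows that do not move let the fingers close. It gives the time, the measured TCP pose, the force and the opening at its end, in the units of the state.
- sensors.get_state(): the state, without advancing time (a new reading comes with each control period).
- optics.read_camera(name): name is "scene" or "top"; returns the picture (400x640x3 uint8, blue, green, red); there is no depth.
- optics.camera_model(name): a dict with "camera_matrix" (3x3 intrinsics, pixels), "dist" ([k1, k2, p1, p2, k3] as OpenCV has them; the pictures are not rectified), "world_from_camera" (4x4, takes a point from camera to world coordinates). Camera axes: x right, y up, looking along -z (the intrinsics and any distortion apply to the point x, -y, -z); pixel columns grow to the right and rows downward; lengths in m; the calibration is good to about 2 mm. A picture is of the moment at which its call begins. camera_model takes no time and is no camera call.
- ctrl.sign_off(): hands the job in, once; it reports no verdict.
Trained networks look in the newest picture that a camera, given by its name, has taken for a name from the list of things; names that differ only in an ending like _2 or _b are one class to them, and where a whole thing is asked for, a point or a joint stands for the part that bears it (a point fixed in the world has none). Each returns a list of dicts, best first, with "conf" (0 to 1); they miss things now and then, are a little off and sometimes report something else, mostly with a low value. They report only what shows in the picture. A call takes as long as a camera call.
- optics.boxes_of(camera, query): "at" ([row, column] in pixels, amid what is visible of it).
- optics.place_of(camera, query): "at" ([row, column] in pixels: a listed point, or the origin of a listed thing).
The state is a dict: "time": time; "qpos": joint angles; "dq": joint speeds; "joint_efforts": joint torques, N m; "eef_pos": TCP position; "tcp_rot": TCP orientation; "contact_force": force on the tool from outside, world axes, zero at the start; "wrist_torque": the same for the moment, N m; "opening": opening from 0.0 (shut) to 1.0 (fully open).
Only numpy, scipy, OpenCV 4.12 (cv2) and the standard library are available. Lean on these libraries where they do the work, as an engineer would, in place of code of your own. Each camera call takes 0.05 s, during which the arm holds its last target.

## Task

Hitch the tube carriage to the drive ball of the laboratory shaker: swing the coupler's red handle fully up, set the coupler over the ball with the carriage trailing back along the yellow lines, press its head down by feel until it snaps home and the orange pin stands up, then push the red handle all the way down to lock it and let go. Keep the tubes upright, do not press hard once it is home, and leave the glassware where it stands.

Things in the scene. Friction and masses are not known exactly. Their poses are not given: they have to be found in the camera images.
- carriage: loose tube carriage, about 0.5 kg, 220 mm long, 100 mm wide: blue coupler head at the nose, aluminium drawbar, white rack of blue-capped tubes on two legs at the tail. Origin: where the ball's centre sits when home in the socket; x out of the nose, z up. It starts level: head on a grey cradle (two ledges 29 mm high), feet on the bench. The rack spans x -200 to -150 mm, up to z 42 mm
- socket (a point): the carriage's origin: centre of the socket, a 27.5 mm bore for the 25 mm ball, flared to 36 mm at its mouth 17 mm below. Two sprung detents hold the ball off some way before it is home; pushing past them takes roughly 8 to 15 N on the head, more than the carriage's own weight gives, and then it snaps home onto a solid seat
- drawbar (a point): grip point on the drawbar near the centre of mass: 100 mm behind the carriage origin; the bar there is 16 mm wide (across, y) and 16 mm high, centred on this point. Free from above once the handle is up
- head_top (a point): point to press, on the flat top of the blue coupler head, 6 mm ahead of and 20 mm above the carriage origin. The head spans x -24 to 20 mm, y -24 to 24 mm, z -17 to 20 mm from that origin. The orange pin, 6 mm thick, comes through the top 6 mm behind this point
- foot (a point): between the undersides of the two tail feet: 190 mm behind and 46 mm below the carriage origin (feet at y +-42 mm). Hitched, the feet stand on the bench and the nose is pitched up by up to 5 degrees
- handle (a joint): red handle, a flat bar 22 mm wide, 8 mm thick, 75 mm long from its hinge: 0 lying back over the drawbar (locked), 1.4 rad standing up (end stop). Hinge along the carriage's y, 22 mm behind and 25 mm above its origin. Down, it is 13 mm clear of the drawbar. Stays where left; 1 to 2 N at its end moves it. Its latch closes under the ball and is blocked if the ball is not home
- handle_tip (a point): point on the upper face of the handle, 60 mm from its hinge
- seat_pin (a joint): orange pin on the head: 0 flush with the head's top +-1 mm (socket empty), about 0.006 m up when the ball is fully home
- drive: fixed shaker drive: 25 mm steel ball on a 10 mm thick upright stud, white housing 50 mm high 70 to 180 mm ahead (+x). Origin on the bench under the ball. The stud is set to another height each time, not measured: ball centre 46 to 58 mm above the bench. Two yellow lines on the bench, 120 mm apart, run from it to -x: the carriage trails along them, tail to -x, feet on the bench
- stud_axis (a point): point on the stud's upright axis, 28 mm above the bench (not the ball's height)
- reagent: bystander: amber bottle with blue cap, 52 mm wide, 95 mm high, origin under its centre
- beaker: bystander: glass beaker, 60 mm wide, 75 mm high, origin under its centre
- flask: bystander: conical glass flask, 68 mm wide, 85 mm high, origin under its centre
- seat: black rubber lining at the top of the socket, fixed in the coupler head (its frame is the carriage's own frame), against which the ball comes home. It and the stud are spoiled if pressed on the ball with more than 45 N

How it is judged:
On the way, in this order (a step that is already met when the one before it is completed fails the run):
1. the red handle is swung up (over 1.2 rad) (value of joint handle above 1.2 rad), for 0.2 s.
2. the ball is home in the socket (pin up over 4.5 mm, socket within 4 mm of the stud's axis) while the handle is still up (over 0.9 rad) (value of joint seat_pin above 0.0045 m and horizontal distance between socket and stud_axis below 0.004 m and value of joint handle above 0.9 rad), for 0.2 s.
3. the handle is down (under 0.08 rad) with the ball home (value of joint handle below 0.08 rad and value of joint seat_pin above 0.0045 m), for 0.2 s.
At the end, for the whole second after the job is handed in: ball home (orange pin up more than 4.5 mm, socket within 4 mm of the stud's axis), handle down (under 0.08 rad), carriage in line with the yellow lines within 15 degrees, tail to the drive's -x with its feet on the bench (under 6 mm), upright and at rest (all of step 3 and horizontal distance between socket and stud_axis below 0.004 m and angle between the x axis of carriage and the x axis of drive, either way round below 0.26 rad and x of foot in the frame of drive below -0.1 m and height (world z) of foot below 0.006 m and angle between carriage's own z axis and vertical below 0.15 rad and linear speed of carriage below 0.02 m/s); the robot touches nothing.
It fails at once if the ball is pressed against the seat lining with more than 45 N (contact force between seat and drive above 45 N).
It fails at once if the carriage is tipped more than 30 degrees (angle between carriage's own z axis and vertical above 0.52 rad).
It fails at once if the bottle is moved by more than 20 mm (distance of reagent from where it was at the start of the episode above 0.02 m).
It fails at once if the beaker is moved by more than 20 mm (distance of beaker from where it was at the start of the episode above 0.02 m).
It fails at once if the flask is moved by more than 20 mm (distance of flask from where it was at the start of the episode above 0.02 m).
It also fails if it takes over 69 s, if anything falls off the work surface, if the arm or the gripper's body presses on something with over 40 N, if the wrist force passes 120 N, or if a joint passes its speed limit or range.

## Working session

There is one attempt and no reset: what is moved stays moved. The work goes in short steps, Python scripts to look and compute and a tool call to move; the robot and the scene stay as the last step left them, time stands still between calls to the robot, and variables do not carry over. Pictures are saved under pics/ and viewed, and the job is handed in when it is done.

Besides the shell and the picture viewer there is one more tool, called after "Call:" by a JSON object that holds its "name" and its "arguments". arm_command: Moves the arm, as the interface text tells. Its arguments: {"type":"object","properties":{"increments":{"type":"array","items":{"type":"array","items":{"type":"array","items":{"type":"number"}}}},"grip":{"type":"number"},"grip_force":{"type":"number"}},"required":["increments"]}

```bash
ls; mkdir -p pics; cat > h.py <<'E'
import numpy as np, cv2, json
from plant import sensors, optics, ctrl
def cam(n):
    m=optics.camera_model(n); return np.array(m["camera_matrix"],float),np.array(m["dist"],float),np.array(m["world_from_camera"],float)
def ray(n,rc):
    K,d,T=cam(n)
    u=cv2.undistortPoints(np.array([[[rc[1],rc[0]]]],float),K,d)[0,0]
    v=T[:3,:3]@np.array([u[0],-u[1],-1.0]); return T[:3,3],v/np.linalg.norm(v)
def onz(n,rc,z):
    o,v=ray(n,rc); return o+v*(z-o[2])/v[2]
def proj(n,p):
    K,d,T=cam(n); q=T[:3,:3].T@(np.array(p,float)-T[:3,3]); q=np.array([q[0],-q[1],-q[2]])
    r=cv2.projectPoints(q.reshape(1,3),np.zeros(3),np.zeros(3),K,d)[0][0,0]; return r[::-1]
def tri(a,b):
    o1,v1=ray("scene",a);o2,v2=ray("top",b)
    A=np.stack([v1,-v2],1); s=np.linalg.lstsq(A,o2-o1,rcond=None)[0]
    p,q=o1+s[0]*v1,o2+s[1]*v2; return (p+q)/2,np.linalg.norm(p-q)
def shot(n,name):
    im=optics.read_camera(n); cv2.imwrite("pics/"+name,im); return im
E
python3 - <<'E'
from h import *
for c in("scene","top"):
    shot(c,c+"0.png")
    print(c,np.round(cam(c)[2],3).tolist(),np.round(cam(c)[0],1).tolist())
    for q in("socket","drawbar","head_top","foot","handle_tip","stud_axis","drive","reagent","beaker","flask"):
        r=optics.place_of(c,q); print(q,[(np.round(x["at"],1).tolist(),round(x["conf"],2)) for x in r[:3]])
print(sensors.get_state())
E
```

```text
pics
scene [[-0.752, -0.411, 0.515, 1.171], [0.658, -0.492, 0.57, 0.698], [0.019, 0.768, 0.641, 0.863], [0.0, 0.0, 0.0, 1.0]] [[505.8, 0.0, 317.8], [0.0, 505.8, 200.2], [0.0, 0.0, 1.0]]
socket [([278.2, 362.6], 0.61), ([256.1, 389.2], 0.43)]
drawbar [([254.0, 391.8], 0.79)]
head_top [([270.6, 359.1], 0.94)]
foot [([253.8, 410.6], 0.83), ([254.5, 389.0], 0.71)]
handle_tip [([250.3, 388.3], 0.69)]
stud_axis [([191.2, 250.7], 0.82), ([194.8, 251.6], 0.65)]
drive [([195.3, 251.9], 0.84)]
reagent [([209.1, 353.9], 0.87), ([251.1, 413.6], 0.62), ([193.9, 251.6], 0.27)]
beaker [([232.6, 303.4], 0.87)]
flask [([257.4, 256.9], 0.63)]
top [[-0.019, 0.995, -0.102, 0.466], [-1.0, -0.021, -0.014, -0.008], [-0.016, 0.102, 0.995, 0.809], [0.0, 0.0, 0.0, 1.0]] [[380.5, 0.0, 318.4], [0.0, 380.5, 198.2], [0.0, 0.0, 1.0]]
socket [([162.5, 205.8], 0.56)]
drawbar [([212.7, 209.9], 0.67)]
head_top [([163.5, 207.5], 0.97), ([165.8, 409.7], 0.35)]
foot [([203.6, 203.8], 0.34)]
handle_tip [([202.7, 200.4], 0.93)]
stud_axis [([169.9, 411.4], 0.6)]
drive [([173.4, 412.3], 0.56)]
reagent [([255.7, 312.0], 0.68)]
beaker [([178.0, 320.7], 0.85)]
flask [([120.4, 319.7], 0.59), ([212.0, 208.8], 0.39)]
{'time': 1.1, 'qpos': array([ 1.17300266e+00,  2.86311225e-01,  1.57672059e+00, -2.44904387e-05,
        1.27863726e+00, -1.49989034e-01]), 'dq': array([ 1.45236307e-04, -7.04893028e-04,  6.64034386e-04,  2.16239459e-03,
        2.52554282e-05, -2.62498304e-04]), 'joint_efforts': array([-7.24486854e-04, -4.05960310e+01, -2.92945969e+01, -2.15306222e-04,
        3.94494355e-04, -1.24561396e-06]), 'eef_pos': array([0.16551841, 0.6543578 , 0.23130621]), 'tcp_rot': array([ 0.08735744,  0.70168568, -0.08741395,  0.70168703]), 'contact_force': array([-0.59817842,  0.16784384, -0.42350093]), 'wrist_torque': array([ 0.06814967,  0.04887518, -0.0100752 ]), 'opening': 1.0026061308998366}
```

View pics/scene0.png

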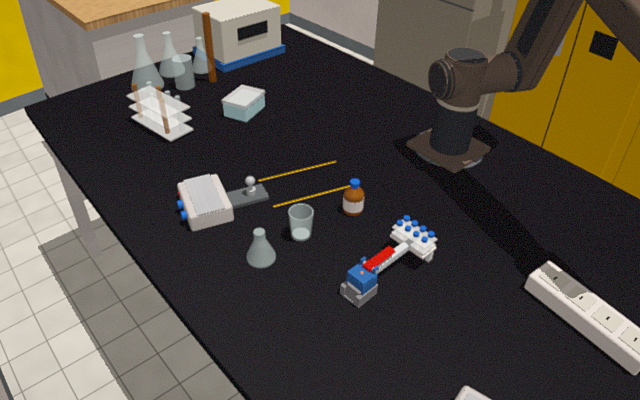

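View pics/top0.png

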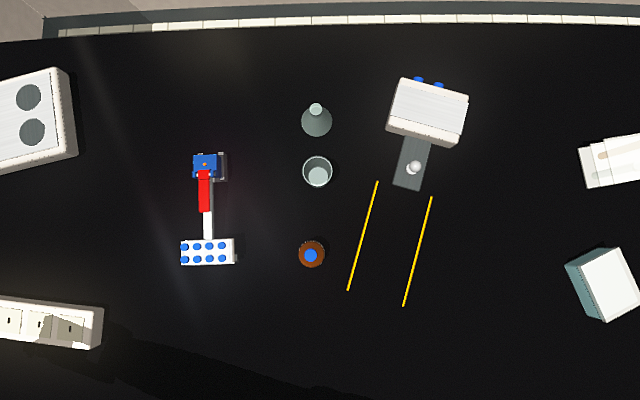

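```bash
python3 - <<'E'
from h import *
def p(*a): print(*[np.round(x,4).tolist() if isinstance(x,np.ndarray) else x for x in a])
p("headtop",*tri([270.6,359.1],[163.5,207.5]))
p("handletip",*tri([250.3,388.3],[202.7,200.4]))
p("drawbar",*tri([254,391.8],[212.7,209.9]))
p("socket",*tri([278.2,362.6],[162.5,205.8]))
p("stud",*tri([191.2,250.7],[169.9,411.4]))
for n,a,b in(("reag",[209.1,353.9],[255.7,312]),("beak",[232.6,303.4],[178,320.7]),("flask",[257.4,256.9],[120.4,319.7])): p(n,onz("scene",a,0),onz("top",b,0))
E
```

```text
headtop [0.6172, 0.2222, 0.0678] 0.0010988089335317163
handletip [0.5374, 0.2304, 0.0828] 0.001362588620062865
drawbar [0.5176, 0.2232, 0.0521] 0.004898234454423251
socket [0.6198, 0.2323, 0.0543] 0.005352835827828073
stud [0.604, -0.1946, 0.0187] 0.0018437812041628982
reag [0.4284, 0.0185, -0.0] [0.4279, 0.0191, 0.0]
beak [0.5868, 0.0018, -0.0] [0.593, -0.0025, 0.0]
flask [0.7248, -0.0035, 0.0] [0.7206, -0.0029, 0.0]
```

The bench is clear to read. In the scene view, the blue head on its cradle is at about (275,360) and the ball is at (182,250). In the top view, the carriage nose points to world +x at (163,206), the ball is at (167,414), and the yellow lines run about 15° off. The bottle, beaker and flask stand between the carriage and the drive. Next I'll refine the poses with colour segmentation.

```bash
python3 - <<'E'
from h import *
def p(*a): print(*[np.round(x,4).tolist() if isinstance(x,np.ndarray) else x for x in a])
T=cv2.imread("pics/top0.png");S=cv2.imread("pics/scene0.png")
b,g,r=[T[...,i].astype(int) for i in range(3)]
yel=(r>150)&(g>110)&(b<90); n,l,st,c=cv2.connectedComponentsWithStats(yel.astype(np.uint8))
for i in range(1,n):
    if st[i,4]>60:
        ys,xs=np.where(l==i); P=np.array([onz("top",[y,x],0)[:2] for y,x in zip(ys,xs)])
        vx,vy,x0,y0=cv2.fitLine(P.astype(np.float32),cv2.DIST_L2,0,.01,.01).ravel(); nrm=np.array([-vy,vx])
        p("line",np.degrees(np.arctan(vy/vx)),np.array([x0,y0]),P.min(0),P.max(0))
def blob(m,z,name,roi):
    M=np.zeros_like(m);M[roi[0]:roi[1],roi[2]:roi[3]]=1;m=m&M
    ys,xs=np.where(m); P=np.array([onz("top",[y,x],z)[:2] for y,x in zip(ys,xs)])
    rect=cv2.minAreaRect(P.astype(np.float32)); p(name,len(ys),P.mean(0),rect)
R=(140,280,170,240)
o=np.ones_like(b,bool)
blob((r>120)&(g<60)&(b<60),.075,"handle",R)
blob((b>110)&(r<80)&(b>g+40),.066,"headblue",(140,185,170,240))
blob((r>170)&(g>170)&(b>170),.088,"rack",(225,280,170,240))
blob((r>150)&(g>60)&(g<180)&(b<80),.067,"pin",(140,185,170,240))
def crop(I,y,x,h,w,n,k=8): cv2.imwrite("pics/"+n,cv2.resize(I[y:y+h,x:x+w],None,fx=k,fy=k,interpolation=cv2.INTER_CUBIC))
crop(T,140,170,70,70,"c1.png");crop(T,130,380,70,70,"c2.png");crop(S,165,220,60,60,"c3.png");crop(S,210,330,100,110,"c4.png",5)
E
cd pics; python3 -c "
import cv2,numpy as np
a=[cv2.resize(cv2.imread(f'c{i}.png'),(390,290) if 0 else (295,295)) for i in (1,2,3,4)]
cv2.imwrite('m1.png',np.vstack([np.hstack(a[:2]),np.hstack(a[2:])]))"
```

```text
line -17.087133 [0.46720001101493835, -0.08749999850988388] [0.3552, -0.1253] [0.584, -0.0509]
line -17.13926 [0.4348999857902527, -0.20319999754428864] [0.3197, -0.2399] [0.5492, -0.1669]
handle 477 [0.5617, 0.2277] ((0.5610913038253784, 0.22766317427158356), (0.08342155069112778, 0.022095317021012306), 0.7478554844856262)
headblue 402 [0.618, 0.2297] ((0.6135281324386597, 0.23020566999912262), (0.045495711266994476, 0.04899560660123825), 1.0399070978164673)
rack 997 [0.4475, 0.2126] ((0.45633411407470703, 0.21512934565544128), (0.07442180067300797, 0.10207211971282959), 0.651958167552948)
pin 8 [0.6133, 0.2284] ((0.6055570840835571, 0.22691626846790314), (0.025875987485051155, 0.004397566895931959), 14.735971450805664)
```

View pics/m1.png

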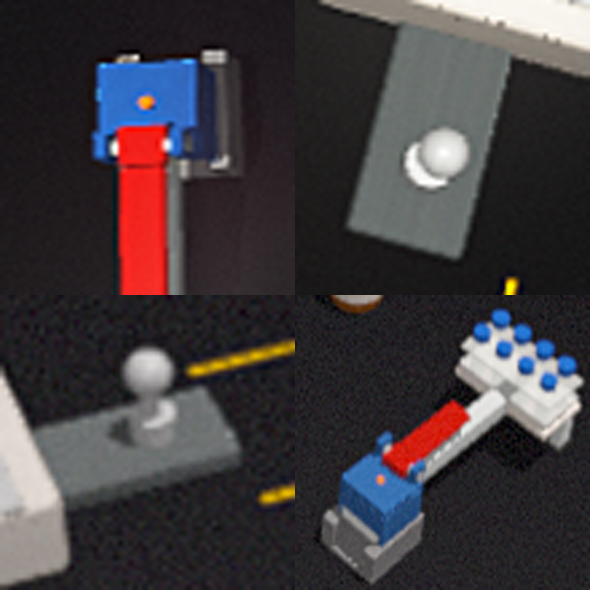

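```bash
python3 - <<'E'
from h import *
def p(*a): print(*[np.round(x,4).tolist() if isinstance(x,np.ndarray) else x for x in a])
T=cv2.imread("pics/top0.png").astype(int);S=cv2.imread("pics/scene0.png").astype(int)
def red(I,roi):
    m=(I[...,2]>110)&(I[...,1]<70)&(I[...,0]<70);M=np.zeros_like(m);M[roi[0]:roi[1],roi[2]:roi[3]]=1
    return np.argwhere(m&M)
for n,I,roi in(("top",T,(172,209,170,240)),("scene",S,(240,280,355,400))):
    A=red(I,roi);P=np.array([onz(n,a,.075 )[:2] for a in A]);
    vx,vy,x0,y0=cv2.fitLine(P.astype(np.float32),cv2.DIST_L2,0,.01,.01).ravel();p(n,len(A),"yaw",np.degrees(np.arctan(vy/vx)),P.mean(0),P.min(0),P.max(0))
    C=np.array([a for a in A]);
# row-wise centres in top
A=red(T,(172,209,170,240))
P=[]
for rr in range(176,208):
    c=A[A[:,0]==rr,1]; P.append(onz("top",[rr,c.mean()],.075)[:2])
P=np.array(P);k=np.polyfit(P[:,0],P[:,1],1);p("handle y fit slope deg",np.degrees(k[0]),"y@.6135",np.polyval(k,.6135),"rms",np.std(P[:,1]-np.polyval(k,P[:,0])))
# drawbar below handle
w=(T.min(2)>130)
for rr in range(214,238,4):
    c=np.where(w[rr,195:220])[0]+195; p(rr,len(c),onz("top",[rr,c.mean()],.054)[:2]) if len(c) else 0
def org(I,roi):
    m=(I[...,2]>150)&(I[...,2]-I[...,0]>60)&(I[...,1]>70)&(I[...,1]<190);M=np.zeros_like(m);M[roi[0]:roi[1],roi[2]:roi[3]]=1
    a=np.argwhere(m&M);print(a.tolist());return a.mean(0)
a=org(S,(255,285,345,375));b=org(T,(155,172,195,215));p("pin",a,b,*tri(a,b))
# blue cap blobs
# ball: bright in scene
for n,I,c,z in(("scene",S,(180.5,250),0),("top",T,(166,415.5),0)):
    g=I.min(2); r0,c0=int(c[0]),int(c[1]); print(n);print(g[r0-9:r0+10,c0-9:c0+10])
E
```

```text
top 426 yaw 2.9010735 [0.5625, 0.2277] [0.5269, 0.2163] [0.5987, 0.2392]Traceback (most recent call last):
  File "<stdin>", line 8, in <module>
  File "h.py", line 10, in onz
    o,v=ray(n,rc); return o+v*(z-o[2])/v[2]
        ~~~^^^^^^
  File "h.py", line 6, in ray
    K,d,T=cam(n)
          ~~~^^^
  File "h.py", line 4, in cam
    m=optics.camera_model(n); return np.array(m["camera_matrix"],float),np.array(m["dist"],float),np.array(m["world_from_camera"],float)
ValueError: time passes only in moves, steps and waits
```

```bash
python3 - <<'E'
s=open('h.py').read()
s=s.replace('def cam(n):\n','import functools\n@functools.lru_cache(None)\ndef cam(n):\n')
open('h.py','w').write(s)
E
cat > m.py <<'E'
from h import *
def p(*a): print(*[np.round(x,4).tolist() if isinstance(x,np.ndarray) else x for x in a])
T=cv2.imread("pics/top0.png").astype(int);S=cv2.imread("pics/scene0.png").astype(int)
def red(I,roi):
    m=(I[...,2]>110)&(I[...,1]<70)&(I[...,0]<70);M=np.zeros_like(m);M[roi[0]:roi[1],roi[2]:roi[3]]=1
    return np.argwhere(m&M)
for n,I,roi in(("top",T,(172,209,170,240)),("scene",S,(240,280,355,400))):
    A=red(I,roi);P=np.array([onz(n,a,.075 )[:2] for a in A]);
    vx,vy,x0,y0=cv2.fitLine(P.astype(np.float32),cv2.DIST_L2,0,.01,.01).ravel();p(n,len(A),"yaw",np.degrees(np.arctan(vy/vx)),P.mean(0),P.min(0),P.max(0))
A=red(T,(172,209,170,240))
P=[]
for rr in range(176,208):
    c=A[A[:,0]==rr,1]; P.append(onz("top",[rr,c.mean()],.075)[:2])
P=np.array(P);k=np.polyfit(P[:,0],P[:,1],1);p("handle y fit slope deg",np.degrees(k[0]),"y@.6135",np.polyval(k,.6135),"rms",np.std(P[:,1]-np.polyval(k,P[:,0])))
w=(T.min(2)>130)
for rr in range(214,238,4):
    c=np.where(w[rr,195:220])[0]+195; p(rr,len(c),onz("top",[rr,c.mean()],.054)[:2]) if len(c) else 0
def org(I,roi):
    m=(I[...,2]>150)&(I[...,2]-I[...,0]>60)&(I[...,1]>70)&(I[...,1]<190);M=np.zeros_like(m);M[roi[0]:roi[1],roi[2]:roi[3]]=1
    a=np.argwhere(m&M);print(a.tolist());return a.mean(0)
a=org(S,(255,285,345,375));b=org(T,(155,172,195,215));p("pin",a,b,*tri(a,b))
for n,I,c,z in(("scene",S,(180.5,250),0),("top",T,(166,415.5),0)):
    g=I.min(2); r0,c0=int(c[0]),int(c[1]); print(n);print(g[r0-9:r0+10,c0-9:c0+10])
E
python3 m.py
```

```text
top 426 yaw 2.9010735 [0.5625, 0.2277] [0.5269, 0.2163] [0.5987, 0.2392]
scene 305 yaw 2.4756093 [0.5651, 0.2273] [0.5195, 0.215] [0.6076, 0.2419]
handle y fit slope deg 2.0561791088796557 y@.6135 0.22941464854162902 rms 0.0003400876620533453
214 9 [0.5167, 0.2267]
218 9 [0.5086, 0.2266]
222 9 [0.5006, 0.2265]
226 9 [0.4926, 0.2265]
230 9 [0.4846, 0.2264]
234 9 [0.4766, 0.2263]
[[262, 365], [263, 363], [263, 364], [267, 372], [268, 372], [271, 361], [271, 362], [272, 361], [272, 362], [273, 361], [273, 362]]
[[163, 203], [163, 204], [163, 205], [164, 203], [164, 204], [164, 205], [165, 204], [165, 205]]
pin [268.6364, 364.0909] [163.875, 204.125] [0.6131, 0.2283, 0.0761] 0.004227726619461915
scene
[[ 34  37  29  27  30  14  25  39  19  35  22  27  34  34  34  42  33  30
   30]
 [ 32  30  32  37  28  42  15  31  24  31  34  27  36  25  23  37  20  32
   29]
 [ 28  25  31  28  18  22  21  29  29  32  26  23  18  27  32  24  34  32
   28]
 [ 20  34  29  34  22  29  21  20  27  30  23  22  24  31  32  29  30  20
   27]
 [ 29  28  26  32  17  26  28  55  71  67  61  33  29  30  33  27  23
[... 1990 characters left out ...]
 227 235 237 235 231 226 211 181 119  97 105
  113]
 [198 250 232 173 148 183 203 219 227 226 227 226 218 198 151 110 100 107
  103]
 [192 247 242 223 164 161 188 206 211 212 217 216 203 176 121  97 102 110
  102]
 [138 223 243 243 205 137 161 181 191 198 198 194 171 127  99 102 106 112
   73]
 [131 213 244 242 245 209 147 147 155 167 161 150 109  93 102 106 109 109
   56]
 [102 138 215 246 244 245 239 202 190 189 116  80  99 106 105 105 109 101
   48]
 [103 100 140 219 247 246 250 254 255 209 121 102 100 104 107 105 110  79
   34]
 [101 101 104  93 111 155 174 149 107  93 103 106 103 105 107 104 112  71
   28]
 [107 105 103 100 100  98  93  93 103 105 107 103 106 105 105 107 107  59
   22]]
```

```bash
python3 - <<'E'
from h import *
print(tri([180.3,249.9],[165.9,414.95]))
for z in(.046,.050,.054,.058): print(z,onz("scene",[180.3,249.9],z),onz("top",[165.9,414.95],z))
# stud base from networks
# yellow line midline: y at x
import numpy as np
t=np.radians(-17.1);n=np.array([-np.sin(t),np.cos(t)])
for a in((.4672,-.0875),(.4349,-.2032)): print(n@np.array(a))
for b in((.604,-.1946),): print('stud',n@np.array(b))
# pin in scene and top
print(tri([272,361.5],[164,204.3]), onz("top",[164,204.3],.066))
print([proj("scene",[.6135,.2285,.066]),proj("top",[.6135,.2285,.066])])
for q in([.62,.2287,.066],): print(proj("scene",q),proj("top",q))
# corners of head expected
import math
for yaw in(0,1,2,3):
    c,s=math.cos(math.radians(yaw)),math.sin(math.radians(yaw)); O=np.array([.6135,.2285,.046])
    f=lambda x,y,z:O+np.array([c*x-s*y,s*x+c*y,z])
    print(yaw,[np.round(proj("top",f(*q)),1).tolist() for q in((-97,11,29),(-97,-11,29),(-22,11,29),(20,24,20),(-150,0,8))] if 0 else [np.round(proj("top",f(*np.array(q)/1000)),1).tolist() for q in((-97,11,29),(-97,-11,29),(20,24,20),(20,-24,20),(-140,0,8))])
E
```

```text
(array([ 0.60514272, -0.19287537,  0.05693029]), np.float64(0.0011868812705746429))
0.046 [ 0.59774921 -0.20556531  0.046     ] [ 0.60672823 -0.19510521  0.046     ]
0.05 [ 0.60055541 -0.20114023  0.05      ] [ 0.60599153 -0.19412472  0.05      ]
0.054 [ 0.60336161 -0.19671516  0.054     ] [ 0.60525482 -0.19314424  0.054     ]
0.058 [ 0.60616781 -0.19229009  0.058     ] [ 0.60451812 -0.19216376  0.058     ]
0.05374375115367856
-0.06633900316349164
stud -0.00839696423944343
(array([0.61627447, 0.22855186, 0.06808177]), np.float64(0.0011886569548337604)) [0.61628293 0.22964944 0.066     ]
[array([272.01317896, 362.61693324]), array([165.3530363 , 204.84356746])]
[273.55888057 360.50503451] [162.16331934 204.7942167 ]
0 [[213.5, 197.3], [213.3, 208.3], [155.9, 193.3], [155.2, 216.8], [235.6, 205.9]]
1 [[213.6, 198.1], [213.2, 209.2], [156.1, 193.1], [155.0, 216.6], [235.6, 207.1]]
2 [[213.7, 199.0], [213.1, 210.0], [156.3, 192.9], [154.8, 216.4], [235.5, 208.3]]
3 [[213.7, 199.8], [212.9, 210.9], [156.5, 192.8], [154.7, 216.3], [235.4, 209.5]]
```

```bash
cat >> h.py <<'E'
from scipy.spatial.transform import Rotation as R
def go(pos,yaw=None):
    """yaw: direction (deg) in world that the tool +-y should be perpendicular to (carriage x axis)"""
    s=sensors.get_state(); M=R.from_quat(s["tcp_rot"]).as_matrix(); p=s["eef_pos"]
    cur=np.degrees(np.arctan2(M[1,1],M[0,1]))  # world angle of tool y
    turn=0
    if yaw is not None:
        d=(yaw+90-cur+90)%180-90
        turn=-np.radians(d)  # tool x points down
    M2=M@R.from_rotvec([turn,0,0]).as_matrix()
    D=np.array(pos)-p
    print("t",round(s["time"],2),"pos",np.round(p,4).tolist(),"toolY",round(cur,2),"toolx",np.round(M[:,0],3).tolist(),"F",np.round(s["contact_force"],1).tolist(),"open",round(s["opening"],3),"q6",round(s["qpos"][5],2))
    print("turn rad",round(turn,4),"shift cm before turn",np.round(M.T@D*100,2).tolist(),"after turn",np.round(M2.T@D*100,2).tolist())
    print("tool y",np.round(M2[:,1],3),"z",np.round(M2[:,2],3))
E
python3 -c "
from h import *
go([.532,.228,.16],1.3)
"
```

```text
t 1.1 pos [0.1655, 0.6544, 0.2313] toolY 75.8 toolx [-0.0, -0.0, -1.0] F [-0.6, 0.2, -0.4] open 1.003 q6 -0.15
turn rad -0.2705 shift cm before turn [7.13, -32.34, 45.99] after turn [7.13, -43.46, 35.67]
tool y [-0.023  1.    -0.   ] z [ 1.     0.023 -0.   ]
```

Call:
{"name": "arm_command", "arguments": {"increments": [[[0, 0, 0, -0.135], [0, 0, 0, -0.1355], [0, -3.6, 3.0, 0], [0, -3.6, 3.0, 0], [0, -3.6, 3.0, 0], [0, -3.6, 3.0, 0], [0, -3.6, 3.0, 0], [0.6, -3.6, 3.0, 0], [0.6, -3.6, 3.0, 0], [0.6, -3.6, 3.0, 0], [1.6, -3.6, 3.0, 0], [1.6, -3.6, 3.0, 0], [1.6, -3.6, 3.0, 0], [0.5, -3.86, 2.67, 0], [0, 0, 0, 0]]], "grip": 5.0}}

```text
time: 2.98
eef_pos: [0.5334, 0.2255, 0.1598]
tcp_rot: [-0.007, 0.707, 0.006, 0.707]
contact_force: [0.5, 0.5, -0.1]
opening: 0.585
```

```bash
python3 -c "
from h import *
go([.532,.228,.052],1.3)
shot('top','t1.png');shot('scene','s1.png')
T=cv2.imread('pics/t1.png')[120:270,140:290];S=cv2.imread('pics/s1.png')[180:310,310:460]
cv2.imwrite('pics/m2.png',np.hstack([cv2.resize(T,(400,400)),cv2.resize(S,(400,400))]))
"
```

```text
t 2.98 pos [0.5334, 0.2255, 0.1598] toolY 91.05 toolx [-0.0, -0.001, -1.0] F [0.5, 0.5, -0.1] open 0.585 q6 -1.36
turn rad -0.0043 shift cm before turn [10.78, 0.25, -0.13] after turn [10.78, 0.25, -0.13]
tool y [-0.023  1.    -0.   ] z [ 1.     0.023 -0.   ]
```

View pics/m2.png

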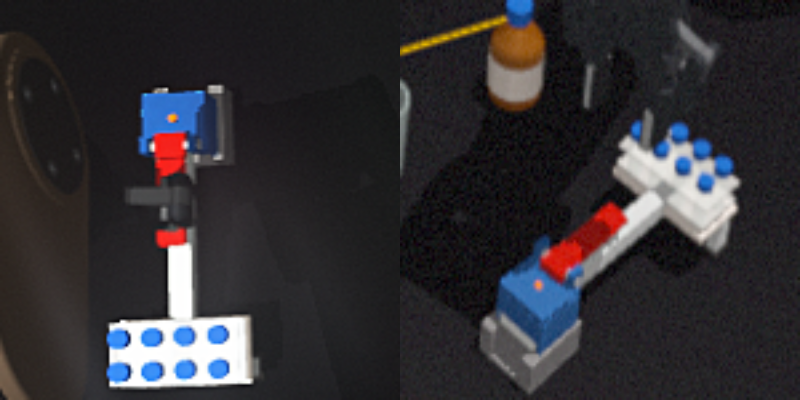

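The gripper is over the handle with its fingers either side, so I'll descend and pinch.

Call:
{"name": "arm_command", "arguments": {"increments": [[[3.0, 0.1, 0, -0.004], [3.0, 0, 0, 0], [3.0, 0, 0, 0], [1.8, 0, 0, 0], [0, 0, 0, 0], [0, 0, 0, 0]]]}}

```text
time: 3.82
eef_pos: [0.5328, 0.2296, 0.0537]
tcp_rot: [-0.009, 0.706, 0.01, 0.708]
contact_force: [1.2, -0.4, -0.3]
opening: 0.582
```

Call:
{"name": "arm_command", "arguments": {"increments": [[[0, 0, 0, 0], [0, 0, 0, 0], [0, 0, 0, 0], [0, 0, 0, 0], [0, 0, 0, 0]]], "grip": 1.5, "grip_force": 20}}

```text
time: 4.45
eef_pos: [0.5328, 0.229, 0.0533]
tcp_rot: [-0.009, 0.706, 0.009, 0.708]
contact_force: [0.1, -2.4, 5.9]
opening: 0.251
```

```bash
python3 -c "
from h import *
go([.532,.228,.052],1.3)
"
```

```text
t 4.45 pos [0.5328, 0.229, 0.0533] toolY 91.52 toolx [0.002, 0.0, -1.0] F [0.1, -2.4, 5.9] open 0.251 q6 -1.37
turn rad 0.0038 shift cm before turn [0.13, -0.09, -0.08] after turn [0.13, -0.09, -0.08]
tool y [-0.023  1.     0.   ] z [1.    0.023 0.002]
```

Call:
{"name": "arm_command", "arguments": {"increments": [[[-0.91, 0, 0.07, 0], [-0.89, 0, 0.2, 0], [-0.85, 0, 0.34, 0], [-0.79, 0, 0.46, 0], [-0.72, 0, 0.57, 0], [0, 0, 0, 0]]]}}

```text
time: 5.2
eef_pos: [0.55, 0.2295, 0.0951]
tcp_rot: [-0.009, 0.706, 0.01, 0.708]
contact_force: [2.2, -0.1, -3.8]
opening: 0.252
```

```bash
python3 -c "
from h import *
go([.549,.229,.0943],1.3)
shot('top','t2.png');shot('scene','s2.png')
T=cv2.imread('pics/t2.png')[120:270,140:290];S=cv2.imread('pics/s2.png')[180:310,310:460]
cv2.imwrite('pics/m3.png',np.hstack([cv2.resize(T,(400,400)),cv2.resize(S,(400,400))]))
"
```

```text
t 5.2 pos [0.55, 0.2295, 0.0951] toolY 91.52 toolx [0.004, 0.001, -1.0] F [2.2, -0.1, -3.8] open 0.252 q6 -1.37
turn rad 0.0039 shift cm before turn [0.08, -0.05, -0.1] after turn [0.08, -0.05, -0.1]
tool y [-0.023  1.     0.   ] z [1.    0.023 0.004]
```

View pics/m3.png

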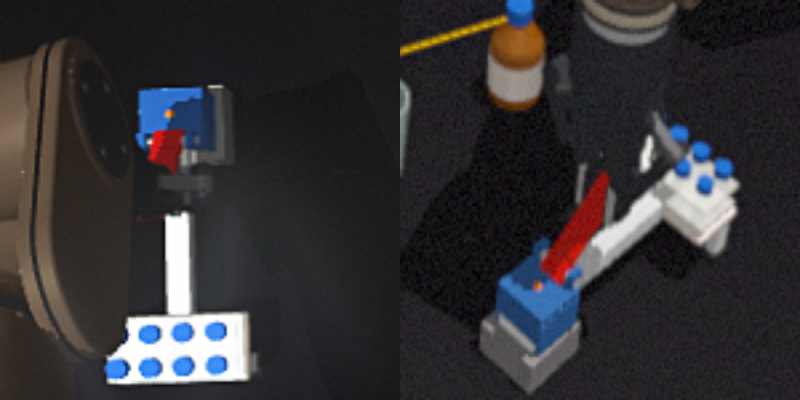

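The handle is rising in the pinch (red bar at (575,230) in the right crop) and the carriage is almost still. I'll finish the arc.

Call:
{"name": "arm_command", "arguments": {"increments": [[[-0.62, 0, 0.67, 0], [-0.51, 0, 0.75, 0], [-0.4, 0, 0.83, 0], [-0.26, 0, 0.87, 0], [0, 0, 0.3, 0], [0, 0, 0, 0], [0, 0, 0, 0]]]}}

```text
time: 6.18
eef_pos: [0.5832, 0.2304, 0.1123]
tcp_rot: [-0.009, 0.706, 0.01, 0.708]
contact_force: [2.2, -0.3, -4.7]
opening: 0.247
```

```bash
python3 -c "
from h import *
go([.549,.229,.0943],1.3)
shot('top','t3.png');shot('scene','s3.png')
T=cv2.imread('pics/t3.png')[120:270,140:290];S=cv2.imread('pics/s3.png')[180:310,310:460]
cv2.imwrite('pics/m4.png',np.hstack([cv2.resize(T,(400,400)),cv2.resize(S,(400,400))]))
"
```

```text
t 6.17 pos [0.5832, 0.2304, 0.1123] toolY 91.53 toolx [0.002, 0.0, -1.0] F [2.2, -0.3, -4.7] open 0.247 q6 -1.38
turn rad 0.004 shift cm before turn [1.79, -0.05, -3.42] after turn [1.79, -0.06, -3.42]
tool y [-0.023  1.     0.   ] z [1.    0.023 0.002]
```

View pics/m4.png

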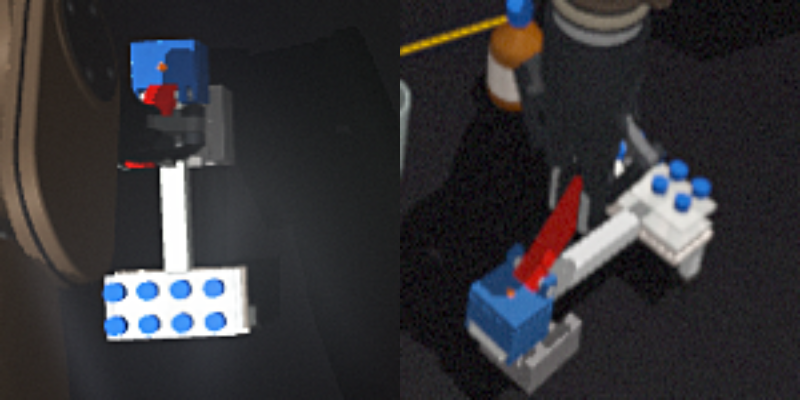

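The carriage came along with the last part of the arc. The head is now about 35 mm forward of its place and slightly lifted (blue head at (168,70) against (168,113) before), because the pinch held the handle too stiffly. I'll reverse the move to set it back on the cradle, then push the handle up from behind instead.

Call:
{"name": "arm_command", "arguments": {"increments": [[[0, 0, -0.3, 0], [0.26, 0, -0.87, 0], [0.4, 0, -0.83, 0], [0.51, 0, -0.75, 0], [0.62, 0, -0.67, 0], [0, 0, 0, 0], [0, 0, 0, 0]]]}}

```text
time: 7.15
eef_pos: [0.5485, 0.2295, 0.0943]
tcp_rot: [-0.009, 0.707, 0.009, 0.707]
contact_force: [0.2, 0.7, -0.5]
opening: 0.248
```

```bash
python3 -c "
from h import *
go([.549,.229,.0943],1.3)
shot('top','t4.png');shot('scene','s4.png')
T=cv2.imread('pics/t4.png')[120:270,140:290];S=cv2.imread('pics/s4.png')[180:310,310:460]
cv2.imwrite('pics/m5.png',np.hstack([cv2.resize(T,(400,400)),cv2.resize(S,(400,400))]))
"
```

```text
t 7.15 pos [0.5485, 0.2295, 0.0943] toolY 91.53 toolx [0.0, 0.0, -1.0] F [0.2, 0.7, -0.5] open 0.248 q6 -1.37
turn rad 0.004 shift cm before turn [0.0, -0.05, 0.05] after turn [0.0, -0.05, 0.05]
tool y [-0.023  1.     0.   ] z [1.    0.023 0.   ]
```

View pics/m5.png

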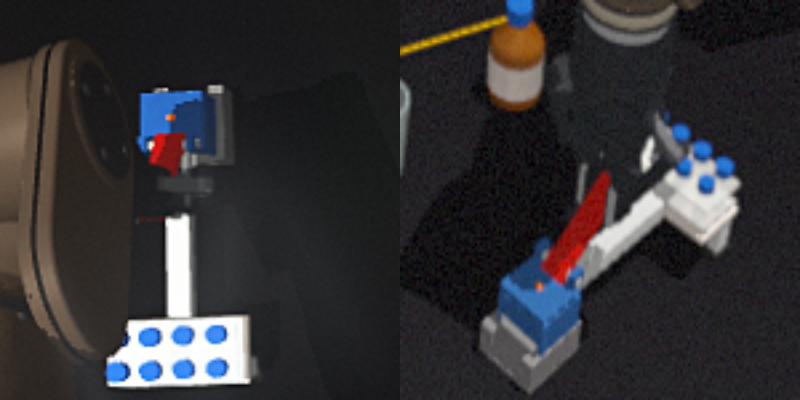

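The carriage is back on its cradle with the handle at about 0.65 rad. Pushing or pulling only sideways would drag the light carriage. So I'll let go, turn the jaws 90°, and squeeze the tilted bar through its thickness, which turns it upright with no net force on the carriage.

Call:
{"name": "arm_command", "arguments": {"increments": [[[0, 0, 0, 0], [0, 0, 0, 0], [0, 0, 0, 0], [-2.5, 0, 0, 0], [-4, 0, 0, 0.17], [-3, 0, 0, 0.175], [0, 0, 0, 0.175], [0, 0, 0, 0.175], [0, 0, 0, 0.175], [0, 0, 0, 0.175], [0, 0, 0, 0.175], [0, 0, 0, 0.175], [0, 0, 0, 0.175], [0, 0, 0, 0]]], "grip": 4.5}}

```text
time: 9.0
eef_pos: [0.5483, 0.2294, 0.189]
tcp_rot: [0.493, 0.507, -0.493, 0.507]
contact_force: [0.3, -0.1, 0.2]
opening: 0.526
```

```bash
python3 -c "
from h import *
go([.549,.229,.0943],91.5)
shot('top','t5.png');shot('scene','s5.png')
T=cv2.imread('pics/t5.png')[120:270,140:290];S=cv2.imread('pics/s5.png')[180:310,310:460]
cv2.imwrite('pics/m6.png',np.hstack([cv2.resize(T,(400,400)),cv2.resize(S,(400,400))]))
"
```

```text
t 9.0 pos [0.5483, 0.2294, 0.189] toolY 1.69 toolx [-0.0, 0.0, -1.0] F [0.3, -0.1, 0.2] open 0.526 q6 0.2
turn rad 0.0033 shift cm before turn [9.47, 0.07, 0.05] after turn [9.47, 0.07, 0.05]
tool y [ 1.     0.026 -0.   ] z [ 0.026 -1.    -0.   ]
```

View pics/m6.png

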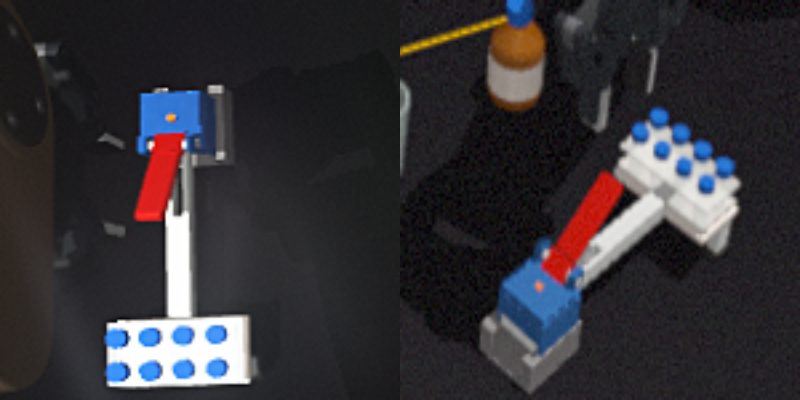

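```bash
python3 -c "
from h import *
print(tri([238.5,389.5],[201.4,197.4]))
for th in (.5,.55,.6,.65,.7,.8):
    q=np.array([.5938-.075*np.cos(th),.2276,.071+.075*np.sin(th)]); print(th,q,proj('scene',q),proj('top',q))
"
```

```text
(array([0.53607191, 0.22645243, 0.11460456]), np.float64(0.0007825514368496933))
0.5 [0.52798131 0.2276     0.10695692] [239.65125113 391.85554801] [206.24189893 197.93521589]
0.55 [0.52986066 0.2276     0.11020154] [238.96377647 391.43888594] [205.09615389 197.37602892]
0.6 [0.53189983 0.2276     0.11334819] [238.33891962 390.96412913] [203.85949574 196.83086729]
0.65 [0.53409372 0.2276     0.11638898] [237.77877006 390.43194221] [202.5345283  196.30157983]
0.7 [0.53643684 0.2276     0.11931633] [237.28529158 389.84314373] [201.1242389 195.7900012]
0.8 [0.541547   0.2276     0.12480171] [236.50551461 388.49977461] [198.06155723 194.82717621]
```

Call:
{"name": "arm_command", "arguments": {"increments": [[[0, 0.1, 0.2, 0], [0, 0, 0, 0], [2.5, 0, 0, 0], [2.5, 0, 0, 0], [2.5, 0, 0, 0], [2.3, 0, 0, 0], [0, 0, 0, 0], [0, 0, 0, 0]]], "grip": 8.5}}

```text
time: 10.1
eef_pos: [0.5501, 0.2276, 0.0919]
tcp_rot: [0.493, 0.507, -0.493, 0.507]
contact_force: [0.5, 0.9, 1.0]
opening: 0.991
```

Call:
{"name": "arm_command", "arguments": {"increments": [[[0, 0, 0, 0], [0, 0, 0, 0], [0, 0, 0, 0], [0, 0, 0, 0], [0, 0, 0, 0]]], "grip": 4.0, "grip_force": 20}}

```text
time: 10.72
eef_pos: [0.5499, 0.2276, 0.0913]
tcp_rot: [0.493, 0.507, -0.493, 0.507]
contact_force: [1.2, -1.1, 0.3]
opening: 0.466
```

```bash
python3 -c "
from h import *
go([.549,.229,.0943],91.5)
shot('top','t6.png');shot('scene','s6.png')
T=cv2.imread('pics/t6.png')[120:270,140:290];S=cv2.imread('pics/s6.png')[180:310,310:460]
cv2.imwrite('pics/m7.png',np.hstack([cv2.resize(T,(400,400)),cv2.resize(S,(400,400))]))
"
```

```text
t 10.72 pos [0.5499, 0.2276, 0.0913] toolY 1.57 toolx [0.001, 0.0, -1.0] F [1.2, -1.1, 0.3] open 0.466 q6 0.19
turn rad 0.0013 shift cm before turn [-0.3, -0.09, -0.15] after turn [-0.3, -0.09, -0.15]
tool y [1.    0.026 0.001] z [ 0.026 -1.    -0.   ]
```

View pics/m7.png

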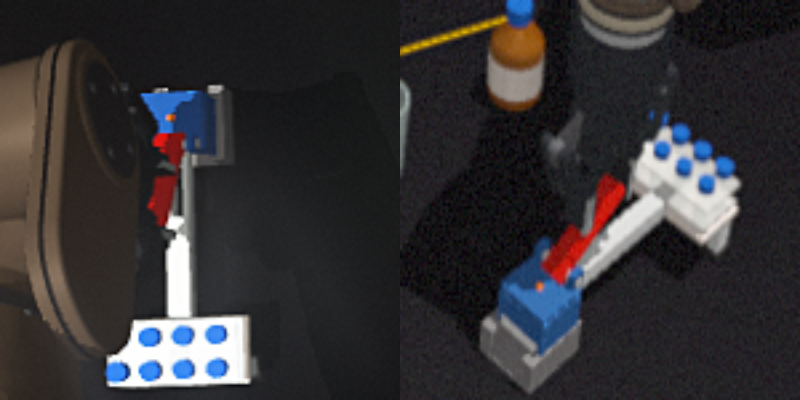

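Call:
{"name": "arm_command", "arguments": {"increments": [[[0, 0.4, 0, 0], [0, 0.4, 0, 0], [0, 0.4, 0, 0], [0, 0.4, 0, 0], [0, 0, 0, 0]]], "grip": 3.2}}

```text
time: 11.45
eef_pos: [0.5633, 0.2282, 0.0921]
tcp_rot: [0.491, 0.509, -0.495, 0.505]
contact_force: [-8.1, 0.2, 11.4]
opening: 0.429
```

Call:
{"name": "arm_command", "arguments": {"increments": [[[0, 0.3, 0, 0], [0, 0.3, 0, 0], [0, 0.3, 0, 0], [0, 0.3, 0, 0], [0, 0.2, 0, 0], [0, 0, 0, 0]]], "grip": 2.1}}

```text
time: 12.2
eef_pos: [0.577, 0.2287, 0.0921]
tcp_rot: [0.491, 0.509, -0.495, 0.505]
contact_force: [-9.5, 0.4, 11.5]
opening: 0.428
```

```bash
python3 -c "
from h import *
go([.549,.229,.0943],91.5)
shot('top','t7.png');shot('scene','s7.png')
T=cv2.imread('pics/t7.png')[120:270,140:290];S=cv2.imread('pics/s7.png')[180:310,310:460]
cv2.imwrite('pics/m8.png',np.hstack([cv2.resize(T,(400,400)),cv2.resize(S,(400,400))]))
"
```

```text
t 12.2 pos [0.577, 0.2287, 0.0921] toolY 1.6 toolx [-0.008, -0.0, -1.0] F [-9.5, 0.4, 11.5] open 0.428 q6 0.18
turn rad 0.0018 shift cm before turn [-0.19, -2.8, -0.11] after turn [-0.19, -2.8, -0.1]
tool y [ 1.     0.026 -0.008] z [ 0.026 -1.     0.   ]
```

View pics/m8.png

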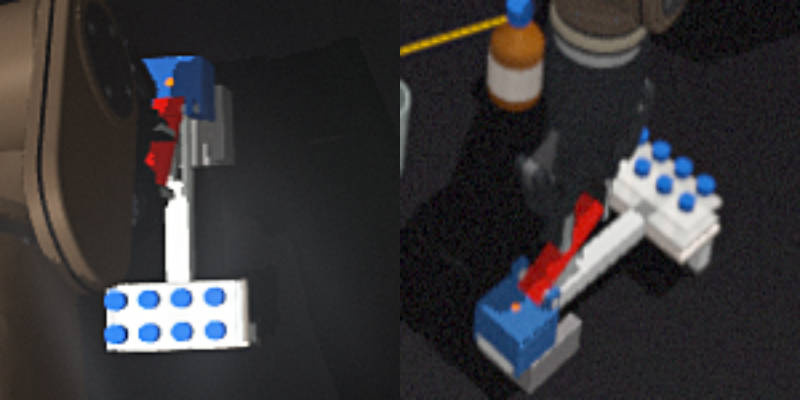

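The squeeze jams by friction at this angle (opening stuck at 0.428), and the carriage slid about 26 mm forward again. The head is at (175,85) in the top crop. I'll pull it back while it is still gripped. Then I'll push with the rear finger alone, moving up along the tip's arc so the contact sticks instead of sliding.

Call:
{"name": "arm_command", "arguments": {"increments": [[[-0.3, -0.3, 0, 0], [0, -0.3, 0, 0], [0, -0.4, 0, 0], [0, -0.4, 0, 0], [0, -0.4, 0, 0], [0, -0.4, 0, 0], [0, -0.4, 0, 0], [0, -0.3, 0, 0], [0, 0, 0, 0]]]}}

```text
time: 13.42
eef_pos: [0.555, 0.2279, 0.0974]
tcp_rot: [0.497, 0.504, -0.49, 0.51]
contact_force: [4.9, 0.1, 5.7]
opening: 0.353
```

```bash
python3 -c "
from h import *
go([.549,.229,.0943],91.5)
shot('top','t8.png');shot('scene','s8.png')
T=cv2.imread('pics/t8.png')[120:270,140:290];S=cv2.imread('pics/s8.png')[180:310,310:460]
cv2.imwrite('pics/m9.png',np.hstack([cv2.resize(T,(400,400)),cv2.resize(S,(400,400))]))
"
```

```text
t 13.43 pos [0.555, 0.2279, 0.0974] toolY 1.58 toolx [0.012, 0.002, -1.0] F [4.9, 0.1, 5.7] open 0.353 q6 0.19
turn rad 0.0014 shift cm before turn [0.3, -0.6, -0.12] after turn [0.3, -0.6, -0.12]
tool y [1.    0.026 0.012] z [ 0.026 -1.    -0.001]
```

View pics/m9.png

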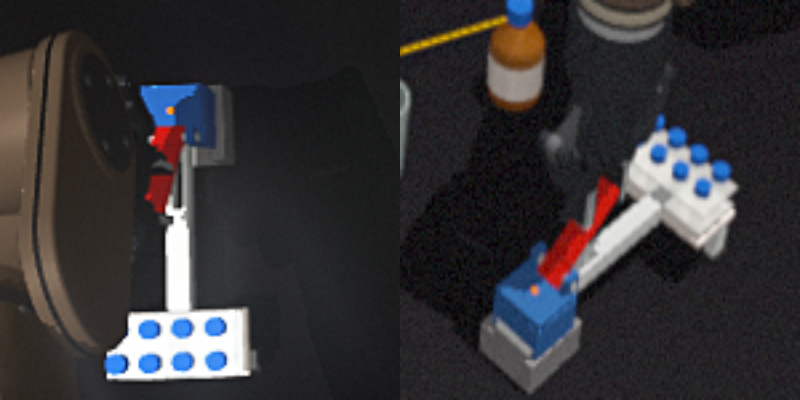

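The carriage is nearly back in place, and the handle turned a bit further (opening down to 0.353). I'll keep the squeeze and move upward.

Call:
{"name": "arm_command", "arguments": {"increments": [[[-0.35, 0.1, 0, 0], [-0.35, 0.1, 0, 0], [-0.35, 0.15, 0, 0], [-0.35, 0.15, 0, 0], [0, 0, 0, 0]]]}}

```text
time: 14.15
eef_pos: [0.5578, 0.2278, 0.1098]
tcp_rot: [0.495, 0.505, -0.491, 0.508]
contact_force: [4.8, 0.4, 5.1]
opening: 0.251
```

```bash
python3 -c "
from h import *
go([.549,.229,.0943],91.5)
shot('top','t9.png');shot('scene','s9.png')
T=cv2.imread('pics/t9.png')[120:270,140:290];S=cv2.imread('pics/s9.png')[180:310,310:460]
cv2.imwrite('pics/m10.png',np.hstack([cv2.resize(T,(400,400)),cv2.resize(S,(400,400))]))
"
```

```text
t 14.15 pos [0.5578, 0.2278, 0.1098] toolY 1.58 toolx [0.006, 0.001, -1.0] F [4.8, 0.4, 5.1] open 0.251 q6 0.19
turn rad 0.0013 shift cm before turn [1.55, -0.89, -0.14] after turn [1.55, -0.89, -0.14]
tool y [1.    0.026 0.006] z [ 0.026 -1.    -0.001]
```

View pics/m10.png

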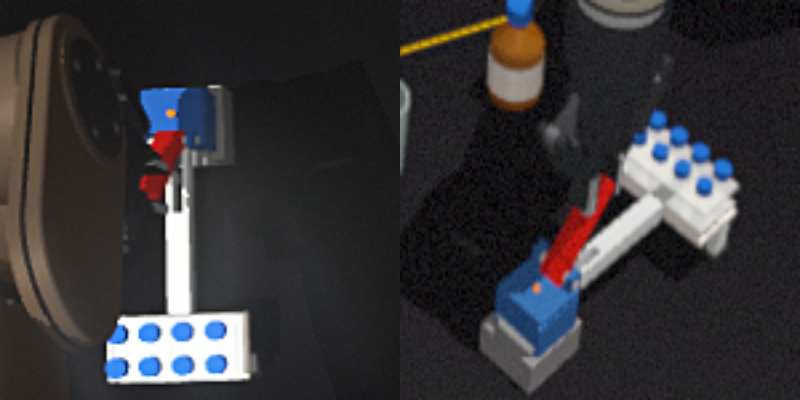

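Call:
{"name": "arm_command", "arguments": {"increments": [[[-0.25, 0.3, 0, 0], [-0.25, 0.3, 0, 0], [-0.25, 0.3, 0, 0], [-0.2, 0.3, 0, 0], [0, 0, 0, 0]]]}}

```text
time: 14.88
eef_pos: [0.5666, 0.2278, 0.1169]
tcp_rot: [0.492, 0.507, -0.494, 0.506]
contact_force: [-2.3, 0.3, 1.9]
opening: 0.247
```

```bash
cat > look.py <<'E'
import sys
from h import *
n=sys.argv[1]
go([.549,.229,.0943],91.5)
shot('top','t'+n+'.png');shot('scene','s'+n+'.png')
T=cv2.imread('pics/t'+n+'.png')[120:270,140:290];S=cv2.imread('pics/s'+n+'.png')[180:310,310:460]
cv2.imwrite('pics/m'+n+'.png',np.hstack([cv2.resize(T,(400,400)),cv2.resize(S,(400,400))]))
E
python3 look.py 11
```

```text
t 14.88 pos [0.5666, 0.2278, 0.1169] toolY 1.58 toolx [-0.003, -0.001, -1.0] F [-2.3, 0.3, 1.9] open 0.247 q6 0.19
turn rad 0.0014 shift cm before turn [2.27, -1.75, -0.17] after turn [2.27, -1.75, -0.17]
tool y [ 1.     0.026 -0.003] z [ 0.026 -1.     0.001]
```

View pics/m11.png

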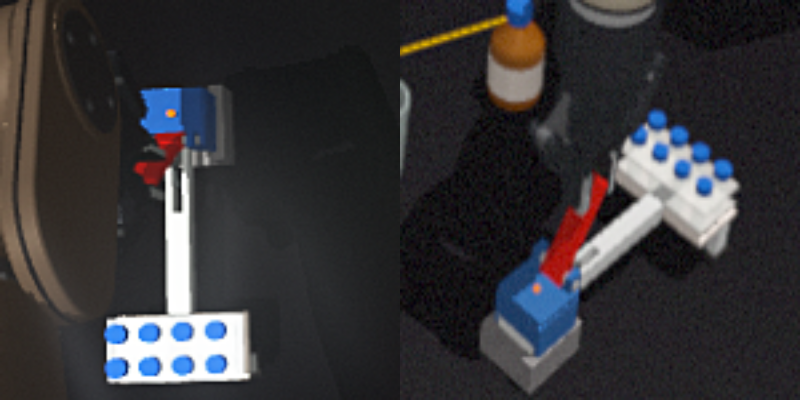

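That works: the handle rose to about 1.0 rad and the carriage stayed put. I'll continue.

Call:
{"name": "arm_command", "arguments": {"increments": [[[-0.25, 0.35, 0, 0], [-0.25, 0.4, 0, 0], [-0.2, 0.4, 0, 0], [-0.2, 0.4, 0, 0], [-0.15, 0.4, 0, 0], [0, 0, 0, 0]]]}}

```text
time: 15.72
eef_pos: [0.5877, 0.2285, 0.1282]
tcp_rot: [0.493, 0.506, -0.493, 0.507]
contact_force: [0.4, -0.1, 0.5]
opening: 0.247
```

```bash
python3 look.py 12
```

```text
t 15.72 pos [0.5877, 0.2285, 0.1282] toolY 1.57 toolx [0.001, 0.0, -1.0] F [0.4, -0.1, 0.5] open 0.247 q6 0.18
turn rad 0.0012 shift cm before turn [3.39, -3.87, -0.16] after turn [3.39, -3.87, -0.15]
tool y [1.    0.026 0.001] z [ 0.026 -1.    -0.   ]
```

View pics/m12.png

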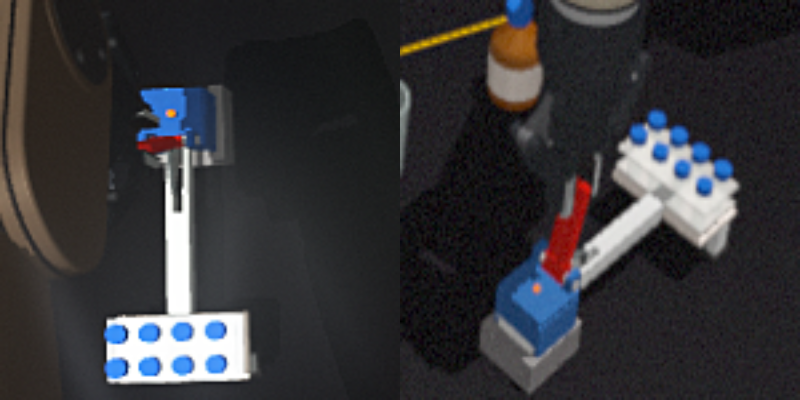

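The handle stands nearly upright (tip at (583,185) in the right crop, about 1.35 rad by geometry). I'll release, lift off and check from clear.

Call:
{"name": "arm_command", "arguments": {"increments": [[[0, 0, 0, 0], [0, 0, 0, 0], [-1.5, 0, 0, 0], [-4, 0, 0, 0], [-3, -2, 0, -0.17], [0, -3, 0, -0.175], [0, 0, 0, -0.175], [0, 0, 0, -0.175], [0, 0, 0, -0.175], [0, 0, 0, -0.175], [0, 0, 0, -0.175], [0, 0, 0, -0.175], [0, 0, 0, -0.175], [0, 0, 0, 0]]], "grip": 5.0}}

```text
time: 17.58
eef_pos: [0.5378, 0.2221, 0.2142]
tcp_rot: [-0.009, 0.706, 0.009, 0.708]
contact_force: [0.8, 0.9, 0.2]
opening: 0.583
```

```bash
python3 look.py 13; python3 -c "
from h import *
for th in (1.1,1.2,1.3,1.4):
    q=np.array([.5955-.075*np.cos(th),.2280,.071+.075*np.sin(th)]); print(th,q,proj('scene',q),proj('top',q))
for c in ('top','scene'):
  for q in ('handle_tip','head_top','drawbar'):print(c,q,[(np.round(x['at'],1),round(x['conf'],2)) for x in optics.place_of(c,q)])
"
```

```text
t 17.57 pos [0.5378, 0.2221, 0.2142] toolY 91.42 toolx [0.002, 0.0, -1.0] F [0.8, 0.9, 0.2] open 0.583 q6 -1.38
turn rad 1.5694 shift cm before turn [11.99, 0.65, 1.12] after turn [11.99, 1.12, -0.65]
tool y [1.    0.026 0.002] z [ 0.026 -1.    -0.   ]
1.1 [0.56148029 0.228      0.13784055] [236.39321056 382.82637359] [186.32179167 192.33947591]
1.2 [0.56832317 0.228      0.14090293] [236.81185992 380.71253363] [182.31794211 191.81781812]
1.3 [0.57543759 0.228      0.14326686] [237.53909321 378.4511415 ] [178.1975228 191.4318106]
1.4 [0.58275246 0.228      0.14490873] [238.57155036 376.06485175] [174.01438509 191.18759544]
top handle_tip []
top head_top [(array([160.1, 200.6]), 0.58)]
top drawbar [(array([209.8, 206.9]), 0.85), (array([159.5, 208.1]), 0.67)]
scene handle_tip [(array([246.9, 373.6]), 0.78)]
scene head_top [(array([272.8, 359.1]), 0.69)]
scene drawbar [(array([259. , 392.3]), 0.63)]
```

View pics/m13.png

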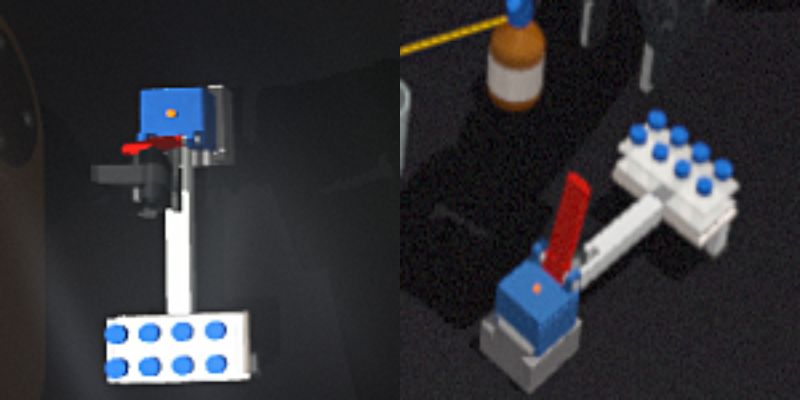

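The handle is up: its tip is at about scene (237.5,375.6), which projects to about 1.37 rad. The carriage sits level with its origin at about (0.619,0.229). Next I'll grip the drawbar.

Call:
{"name": "arm_command", "arguments": {"increments": [[[2, 0.5, -1.9, 0], [4, 0, 0, 0], [4, 0, 0, 0], [4, 0, 0, 0], [3, 0, 0, 0], [1.6, 0, 0, 0], [0, 0, 0, 0], [0, 0, 0, 0]]]}}

```text
time: 18.98
eef_pos: [0.5196, 0.2269, 0.0284]
tcp_rot: [-0.009, 0.706, 0.01, 0.708]
contact_force: [-0.1, 0.6, -0.3]
opening: 0.584
```

Call:
{"name": "arm_command", "arguments": {"increments": [[[0, 0, 0, 0], [0, 0, 0, 0], [0, 0, 0, 0], [0, 0, 0, 0], [0, 0, 0, 0], [0, 0, 0, 0]]], "grip": 0.8, "grip_force": 40}}

```text
time: 19.73
eef_pos: [0.5194, 0.2272, 0.0284]
tcp_rot: [-0.009, 0.706, 0.01, 0.708]
contact_force: [-1.8, 1.8, 5.9]
opening: 0.183
```

```bash
python3 look.py 14
```

```text
t 19.73 pos [0.5194, 0.2272, 0.0284] toolY 91.54 toolx [0.002, 0.001, -1.0] F [-1.8, 1.8, 5.9] open 0.183 q6 -1.37
turn rad -1.5701 shift cm before turn [-6.58, 0.11, 2.98] after turn [-6.58, -2.98, 0.11]
tool y [-1.    -0.026 -0.002] z [-0.026  1.     0.001]
```

View pics/m14.png

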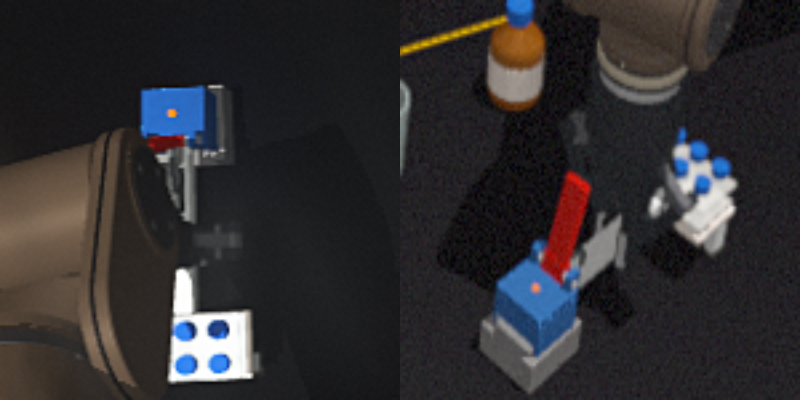

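Call:
{"name": "arm_command", "arguments": {"increments": [[[-0.5, 0, 0, 0], [-1, 0, 0, 0], [-2, 0, 0, 0], [-2.5, 0, 0, 0], [-3, 0, 0, 0], [-2.5, 0, 0, 0], [-1, 0, 0, 0], [0, 0, 0, 0], [0, 0, 0, 0]]]}}

```text
time: 20.95
eef_pos: [0.5173, 0.2262, 0.1504]
tcp_rot: [-0.01, 0.708, 0.009, 0.706]
contact_force: [-0.0, 0.8, -6.8]
opening: 0.177
```

```bash
python3 look.py 15
```

```text
t 20.95 pos [0.5173, 0.2262, 0.1504] toolY 91.53 toolx [-0.003, -0.001, -1.0] F [-0.0, 0.8, -6.8] open 0.177 q6 -1.36
turn rad -1.5704 shift cm before turn [5.6, 0.19, 3.2] after turn [5.6, -3.2, 0.2]
tool y [-1.    -0.026  0.003] z [-0.026  1.    -0.001]
```

View pics/m15.png

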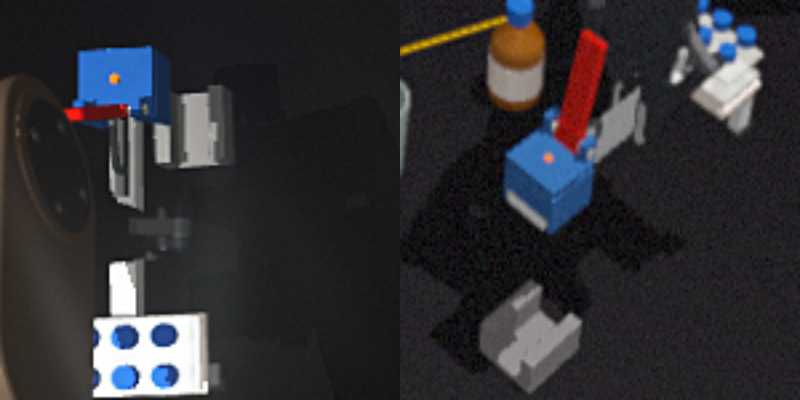

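```bash
cat > pin.py <<'E'
import sys
from h import *
def org(I,c,w=14):
    I=I.astype(int);m=(I[...,2]>140)&(I[...,2]-I[...,0]>60)&(I[...,1]>60)&(I[...,1]<190)
    M=np.zeros_like(m);M[int(c[0])-w:int(c[0])+w,int(c[1])-w:int(c[1])+w]=1
    a=np.argwhere(m&M);return a.mean(0),len(a)
n=sys.argv[1]; ts=[float(x) for x in sys.argv[2:6]]
a,k=org(cv2.imread(f"pics/s{n}.png"),ts[:2],6);b,l=org(cv2.imread(f"pics/t{n}.png"),ts[2:],6)
p,e=tri(a,b);print("pin",a,k,b,l,np.round(p,4),round(e,4))
for z in (.06,.08,.17,.18,.188,.19): print(z,onz("top",b,z)[:2].round(4),onz("scene",a,z)[:2].round(4))
E
python3 pin.py 15 231 365.5 149 183; python3 -c "
from h import *
for q in ('foot','head_top'): print(q,[(np.round(x['at'],1),round(x['conf'],2)) for x in optics.place_of('scene',q)])
"
```

```text
pin [231.         365.28571429] 7 [148.90909091 182.36363636] 11 [0.6188 0.2283 0.1883] 0.0009
0.06 [0.6499 0.2776] [0.5142 0.1386]
0.08 [0.645  0.2699] [0.5305 0.1525]
0.17 [0.6229 0.2356] [0.6041 0.2153]
0.18 [0.6205 0.2318] [0.6123 0.2222]
0.188 [0.6185 0.2287] [0.6188 0.2278]
0.19 [0.618 0.228] [0.6205 0.2292]
foot [(array([215.1, 420.3]), 0.8)]
head_top [(array([232.3, 363.9]), 0.85)]
```

The carriage hangs level. The pin triangulates to (0.6188,0.2283,0.188) with 0.9 mm ray gap, so the socket is 101.5 mm ahead of the TCP. Next I'll turn 18.6° and carry it over the glassware to above the ball at (0.605,-0.193).

Call:
{"name": "arm_command", "arguments": {"increments": [[[-0.5, 0, 0, 0.06], [-0.5, 0, 0, 0.105], [0, 0, 0, 0.1], [0, 0, 0, 0.06], [0, -1.31, 0.37, 0], [0, -2.62, 0.74, 0], [0, -3.28, 0.926, 0], [0, -3.28, 0.926, 0], [0, -3.28, 0.926, 0], [0, -3.28, 0.926, 0], [0, -3.28, 0.926, 0], [0, -3.28, 0.926, 0], [0, -3.28, 0.926, 0], [0, -3.28, 0.926, 0], [0, -3.28, 0.926, 0], [0, -2.62, 0.74, 0], [0, -1.31, 0.37, 0], [0, 0, 0, 0], [0, 0, 0, 0]]], "grip": 0.8, "grip_force": 60}}

```text
time: 23.52
eef_pos: [0.5091, -0.1609, 0.1617]
tcp_rot: [0.105, 0.7, -0.105, 0.699]
contact_force: [-0.4, 0.9, -6.3]
opening: 0.169
```

```bash
python3 - <<'E'
from h import *
go([.5082,-.1624,.1],-17.1)
t=shot('top','t16.png');s=shot('scene','s16.png')
cv2.imwrite('pics/m16.png',np.hstack([cv2.resize(t[90:240,330:480],(400,400)),cv2.resize(s[110:240,200:350],(400,400))]))
E
```

```text
t 23.52 pos [0.5091, -0.1609, 0.1617] toolY 72.96 toolx [-0.001, 0.001, -1.0] F [-0.4, 0.9, -6.3] open 0.169 q6 -1.77
turn rad 0.001 shift cm before turn [6.17, -0.17, -0.04] after turn [6.17, -0.17, -0.04]
tool y [0.294 0.956 0.001] z [ 0.956 -0.294 -0.001]
```

View pics/m16.png

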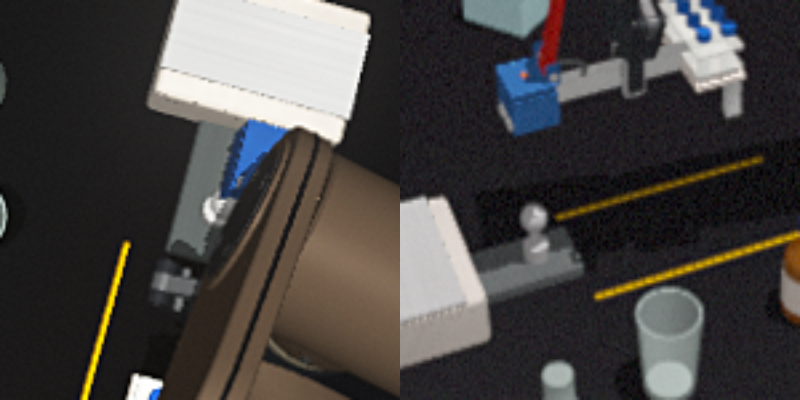

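```bash
python3 - <<'E'
from h import *
exec(open('pin.py').read().split("n=sys")[0])
s=cv2.imread('pics/s16.png'); a,k=org(s,(134.4,246.9),5); print(a,k)
c,sn=np.cos(np.radians(-17.1)),np.sin(np.radians(-17.1))
o=np.array([.5091+.0968,-.1609-.0304,.1617+.038]); print(o,proj('scene',o)); print(onz('scene',a,.1997))
# foot/legs expected
for q in((-190,-42,-46),(-150,-50,42),(-200,50,30)):
    x,y,z=np.array(q)/1000; w=o+[0,0,-.02]+[c*x-sn*y,sn*x+c*y,z]; print(q,proj('scene',w))
print([(np.round(x['at'],1),round(x['conf'],2)) for x in optics.place_of('scene','head_top')],proj('scene',o+np.array([c*.006,sn*.006,0])))
E
```

```text
[134. 246.] 3
[ 0.6059 -0.1913  0.1997] [134.27403725 246.48357809]
[ 0.60609202 -0.1930804   0.1997    ]
(-190, -42, -46) [132.66572306 310.97125149]
(-150, -50, 42) [105.25607981 295.82525149]
(-200, 50, 30) [124.16946492 329.8366989 ]
[(array([133.6, 243.7]), 0.98)] [134.79262781 244.12518967]
```

Prediction and image agree: the pin is predicted at (134.3,246.5) and seen at (134,246). I'll lower to just above the ball.

Call:
{"name": "arm_command", "arguments": {"increments": [[[1, -0.15, 0, 0], [2, 0, 0, 0], [2, 0, 0, 0], [2, 0, 0, 0], [1.2, 0, 0, 0], [0.5, 0, 0, 0], [0, 0, 0, 0], [0, 0, 0, 0]]]}}

```text
time: 24.68
eef_pos: [0.5097, -0.1636, 0.0759]
tcp_rot: [0.105, 0.699, -0.105, 0.7]
contact_force: [-0.6, 0.3, -6.0]
opening: 0.175
```

```bash
python3 - <<'E'
from h import *
go([.5082,-.1624,.1],-17.1)
s=shot('scene','s17.png');t=shot('top','t17.png')
cv2.imwrite('pics/m17.png',np.hstack([cv2.resize(s[120:220,220:345],(500,400),interpolation=cv2.INTER_CUBIC),cv2.resize(t[90:240,380:492],(300,400))]))
E
```

```text
t 24.68 pos [0.5097, -0.1636, 0.0759] toolY 72.92 toolx [0.002, -0.001, -1.0] F [-0.6, 0.3, -6.0] open 0.175 q6 -1.77
turn rad 0.0003 shift cm before turn [-2.41, 0.07, -0.17] after turn [-2.41, 0.07, -0.17]
tool y [ 0.294  0.956 -0.   ] z [ 0.956 -0.294  0.002]
```

View pics/m17.png

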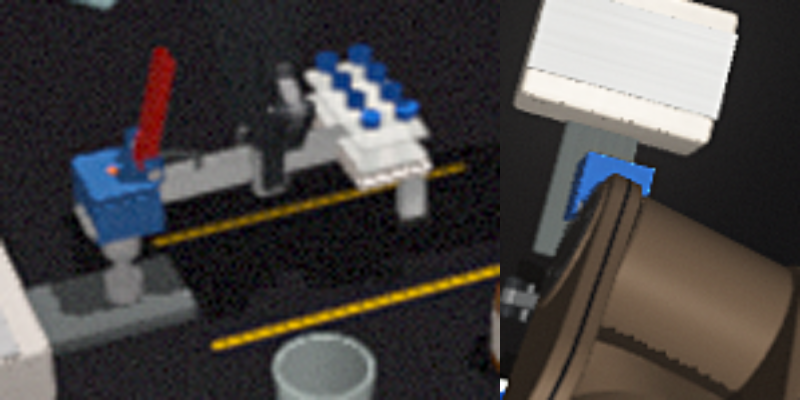

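The head is over the ball, with the ball visible just beneath it at about (123,260) in the crop. I'll lower slowly and watch the force.

Call:
{"name": "arm_command", "arguments": {"increments": [[[0.4, 0.05, -0.12, 0], [0.4, 0, 0, 0], [0.4, 0, 0, 0], [0.4, 0, 0, 0], [0, 0, 0, 0]]]}}

```text
time: 25.4
eef_pos: [0.5076, -0.1622, 0.0583]
tcp_rot: [0.105, 0.7, -0.105, 0.699]
contact_force: [0.0, 0.0, -6.1]
opening: 0.175
```

Call:
{"name": "arm_command", "arguments": {"increments": [[[0.25, 0, 0, 0], [0.25, 0, 0, 0], [0.25, 0, 0, 0], [0, 0, 0, 0]]]}}

```text
time: 25.9
eef_pos: [0.5086, -0.1625, 0.052]
tcp_rot: [0.105, 0.699, -0.105, 0.7]
contact_force: [-1.0, 1.2, -3.1]
opening: 0.172
```

Call:
{"name": "arm_command", "arguments": {"increments": [[[0.2, 0, 0, 0], [0.2, 0, 0, 0], [0, 0, 0, 0]]]}}

```text
time: 26.28
eef_pos: [0.5093, -0.1629, 0.0486]
tcp_rot: [0.105, 0.698, -0.105, 0.701]
contact_force: [-0.6, 1.5, 2.1]
opening: 0.176
```

```bash
python3 - <<'E'
from h import *
go([.5082,-.1624,.1],-17.1)
s=shot('scene','s18.png');t=shot('top','t18.png')
cv2.imwrite('pics/m18.png',np.hstack([cv2.resize(s[120:220,220:345],(500,400),interpolation=cv2.INTER_CUBIC),cv2.resize(t[90:240,380:492],(300,400))]))
E
```

```text
t 26.27 pos [0.5093, -0.1629, 0.0486] toolY 72.91 toolx [0.003, -0.002, -1.0] F [-0.6, 1.5, 2.1] open 0.176 q6 -1.77
turn rad 0.0002 shift cm before turn [-5.14, 0.02, -0.11] after turn [-5.14, 0.02, -0.11]
tool y [ 0.294  0.956 -0.   ] z [ 0.956 -0.294  0.004]
```

View pics/m18.png

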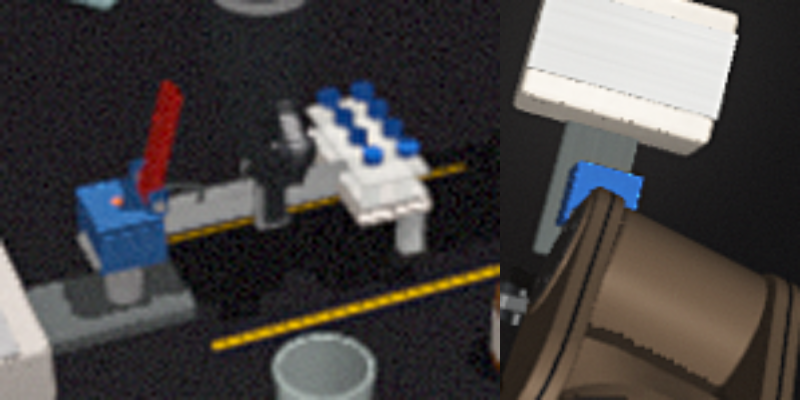

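The ball is inside the socket and the head is carried by it. I'll loosen the grip to 20 N and lower the tail gently.

Call:
{"name": "arm_command", "arguments": {"increments": [[[0, 0, 0, 0], [0.25, 0, 0, 0], [0.25, 0, 0, 0], [0, 0, 0, 0]]], "grip_force": 20}}

```text
time: 26.88
eef_pos: [0.5085, -0.1627, 0.0424]
tcp_rot: [0.105, 0.699, -0.105, 0.7]
contact_force: [3.7, 0.6, 1.2]
opening: 0.176
```

```bash
python3 - <<'E'
from h import *
go([.5082,-.1624,.1],-17.1)
s=shot('scene','s19.png')
cv2.imwrite('pics/m19.png',cv2.resize(s[120:220,220:345],(500,400),interpolation=cv2.INTER_CUBIC))
E
```

```text
t 26.88 pos [0.5085, -0.1627, 0.0424] toolY 72.9 toolx [0.001, -0.001, -1.0] F [3.7, 0.6, 1.2] open 0.176 q6 -1.77
turn rad -0.0 shift cm before turn [-5.76, 0.02, -0.03] after turn [-5.76, 0.02, -0.03]
tool y [ 0.294  0.956 -0.   ] z [ 0.956 -0.294  0.001]
```

View pics/m19.png

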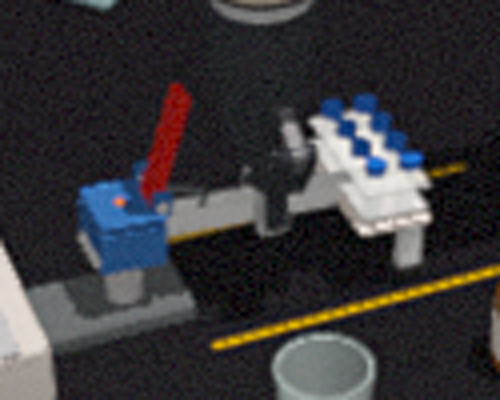

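The tail is pitching down in the grip as wanted. A little more will put the feet on the bench.

Call:
{"name": "arm_command", "arguments": {"increments": [[[0.2, 0, 0, 0], [0.2, 0, 0, 0], [0, 0, 0, 0]]]}}

```text
time: 27.3
eef_pos: [0.5079, -0.1624, 0.0384]
tcp_rot: [0.105, 0.699, -0.105, 0.699]
contact_force: [3.7, 1.4, 2.4]
opening: 0.174
```

```bash
python3 - <<'E'
from h import *
go([.5082,-.1624,.1],-17.1)
s=shot('scene','s20.png')
cv2.imwrite('pics/m20.png',cv2.resize(s[120:220,220:345],(500,400),interpolation=cv2.INTER_CUBIC))
E
```

```text
t 27.3 pos [0.5079, -0.1624, 0.0384] toolY 72.92 toolx [-0.0, -0.0, -1.0] F [3.7, 1.4, 2.4] open 0.174 q6 -1.77
turn rad 0.0003 shift cm before turn [-6.16, 0.01, 0.03] after turn [-6.16, 0.01, 0.03]
tool y [ 0.294  0.956 -0.   ] z [ 0.956 -0.294 -0.   ]
```

View pics/m20.png

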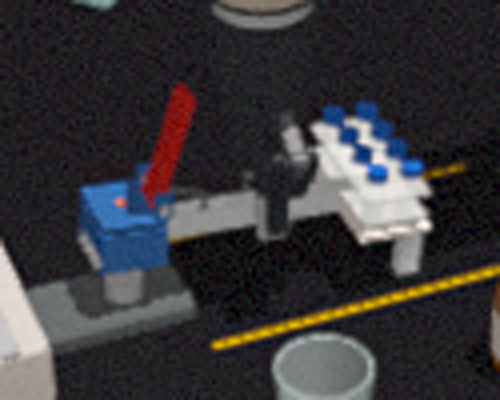

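Call:
{"name": "arm_command", "arguments": {"increments": [[[0, 0, 0, 0], [0, 0, 0, 0], [0, 0, 0, 0], [-1.5, 0, 0, 0], [-4, 0, 0, 0], [-5, 0, 0, 0], [-5, 0, 0, 0], [0, 0, -3, 0], [0, 0, 0, 0]]], "grip": 5.0}}

```text
time: 28.48
eef_pos: [0.4786, -0.1532, 0.1948]
tcp_rot: [0.105, 0.699, -0.105, 0.7]
contact_force: [-0.5, -0.2, 0.6]
opening: 0.583
```

```bash
python3 - <<'E'
from h import *
go([.5082,-.1624,.1],-17.1)
s=shot('scene','s21.png');t=shot('top','t21.png')
cv2.imwrite('pics/m21.png',np.hstack([cv2.resize(s[120:220,220:345],(500,400),interpolation=cv2.INTER_CUBIC),cv2.resize(t[90:240,380:492],(300,400))]))
E
```

```text
t 28.48 pos [0.4786, -0.1532, 0.1948] toolY 72.9 toolx [0.001, -0.001, -1.0] F [-0.5, -0.2, 0.6] open 0.583 q6 -1.78
turn rad -0.0 shift cm before turn [9.49, -0.0, 3.09] after turn [9.49, -0.0, 3.09]
tool y [ 0.294  0.956 -0.   ] z [ 0.956 -0.294  0.002]
```

View pics/m21.png

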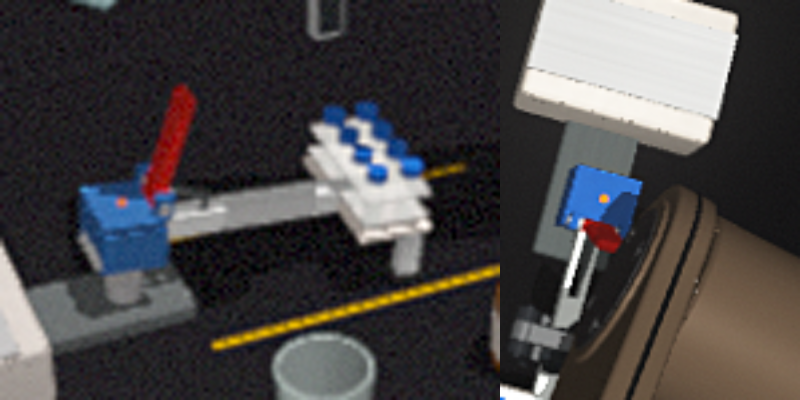

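```bash
python3 pin.py 21 170.5 250.5 164.6 418.8
```

```text
pin [170.5 250. ] 2 [164.14285714 418.        ] 7 [ 0.6029 -0.1915  0.0883] 0.0018
0.06 [ 0.6076 -0.198 ] [ 0.5826 -0.225 ]
0.08 [ 0.6038 -0.1929] [ 0.5972 -0.202 ]
0.17 [ 0.5868 -0.1701] [ 0.6632 -0.0985]
0.18 [ 0.5849 -0.1675] [ 0.6705 -0.087 ]
0.188 [ 0.5834 -0.1655] [ 0.6764 -0.0778]
0.19 [ 0.5831 -0.165 ] [ 0.6778 -0.0755]
```

The pin is at (0.603,-0.192,0.086), so the socket rests on the detents right over the ball. The carriage is in line and its feet are near the bench. I'll close the fingers to 16 mm to straddle the pin and move over the head.

Call:
{"name": "arm_command", "arguments": {"increments": [[[0, 0, 2, 0], [0, 0, 4, 0], [0, 0, 4, 0], [0, 0, 3, 0], [0, -0.08, 0.75, 0], [3, 0, 0, 0], [3, 0, 0, 0], [2, 0, 0, 0], [0, 0, 0, 0], [0, 0, 0, 0]]], "grip": 1.6}}

```text
time: 29.82
eef_pos: [0.6111, -0.1951, 0.1147]
tcp_rot: [0.105, 0.699, -0.105, 0.7]
contact_force: [0.5, -0.9, 0.5]
opening: 0.186
```

```bash
python3 - <<'E'
from h import *
go([.610,-.1944,.095],-17.1)
s=shot('scene','s22.png');t=shot('top','t22.png')
cv2.imwrite('pics/m22.png',np.hstack([cv2.resize(s[120:220,220:345],(500,400),interpolation=cv2.INTER_CUBIC),cv2.resize(t[90:240,380:492],(300,400))]))
E
```

```text
t 29.82 pos [0.6111, -0.1951, 0.1147] toolY 72.91 toolx [0.002, -0.001, -1.0] F [0.5, -0.9, 0.5] open 0.186 q6 -1.74
turn rad 0.0002 shift cm before turn [1.97, 0.03, -0.13] after turn [1.97, 0.03, -0.13]
tool y [ 0.294  0.956 -0.   ] z [ 0.956 -0.294  0.002]
```

View pics/m22.png

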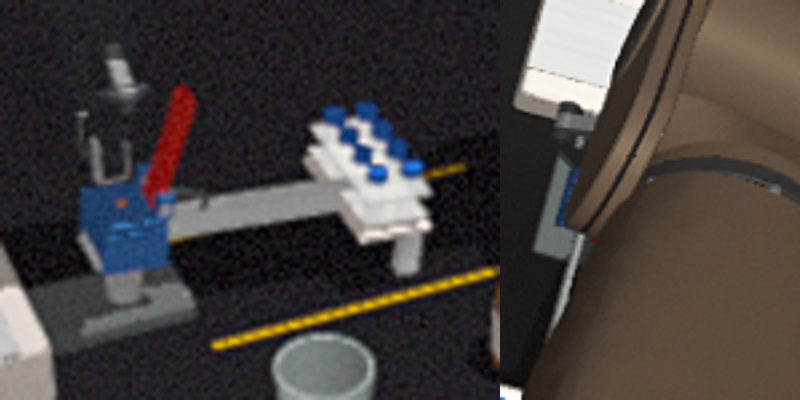

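The fingers are above the head straddling the pin, at about (95,150) and (125,165) in the crop, with the handle clear behind. I'll lower to touch and then press by feel.

Call:
{"name": "arm_command", "arguments": {"increments": [[[0.8, 0, -0.1, 0], [0.7, 0, 0, 0], [0.4, 0, 0, 0], [0, 0, 0, 0]]]}}

```text
time: 30.42
eef_pos: [0.6091, -0.1942, 0.0936]
tcp_rot: [0.105, 0.7, -0.105, 0.699]
contact_force: [0.8, 0.0, 0.1]
opening: 0.187
```

Call:
{"name": "arm_command", "arguments": {"increments": [[[0.3, 0, 0, 0], [0.3, 0, 0, 0], [0, 0, 0, 0]]]}}

```text
time: 30.8
eef_pos: [0.6096, -0.1945, 0.0884]
tcp_rot: [0.105, 0.699, -0.105, 0.699]
contact_force: [1.2, 0.1, 0.3]
opening: 0.186
```

Call:
{"name": "arm_command", "arguments": {"increments": [[[0.2, 0, 0, 0], [0.2, 0, 0, 0], [0, 0, 0, 0]]]}}

```text
time: 31.18
eef_pos: [0.6106, -0.1948, 0.086]
tcp_rot: [0.105, 0.698, -0.105, 0.7]
contact_force: [-0.3, -0.3, 2.7]
opening: 0.189
```

Call:
{"name": "arm_command", "arguments": {"increments": [[[0.15, 0, 0, 0], [0.15, 0, 0, 0], [0, 0, 0, 0]]]}}

```text
time: 31.55
eef_pos: [0.6114, -0.1952, 0.0832]
tcp_rot: [0.105, 0.697, -0.106, 0.701]
contact_force: [3.1, 0.2, 5.0]
opening: 0.189
```

Call:
{"name": "arm_command", "arguments": {"increments": [[[0.15, 0, 0, 0], [0.15, 0, 0, 0], [0, 0, 0, 0]]]}}

```text
time: 31.92
eef_pos: [0.6079, -0.1938, 0.0768]
tcp_rot: [0.105, 0.701, -0.105, 0.698]
contact_force: [0.0, 0.1, -0.1]
opening: 0.185
```

It snapped: the force fell from 5 N to 0 N. I'll feel for the solid seat and look at the pin.

Call:
{"name": "arm_command", "arguments": {"increments": [[[0.2, 0, 0, 0], [0, 0, 0, 0]]]}}

```text
time: 32.17
eef_pos: [0.6087, -0.1941, 0.0754]
tcp_rot: [0.105, 0.7, -0.105, 0.698]
contact_force: [1.0, -0.3, -1.0]
opening: 0.184
```

```bash
python3 - <<'E'
from h import *
go([.610,-.1944,.095],-17.1)
s=shot('scene','s23.png')
cv2.imwrite('pics/m23.png',cv2.resize(s[130:205,225:325],(800,600),interpolation=cv2.INTER_CUBIC))
E
```

```text
t 32.17 pos [0.6087, -0.1941, 0.0754] toolY 72.91 toolx [-0.002, 0.001, -1.0] F [1.0, -0.3, -1.0] open 0.184 q6 -1.74
turn rad 0.0001 shift cm before turn [-1.96, 0.01, 0.13] after turn [-1.96, 0.01, 0.13]
tool y [0.294 0.956 0.   ] z [ 0.956 -0.294 -0.002]
```

View pics/m23.png

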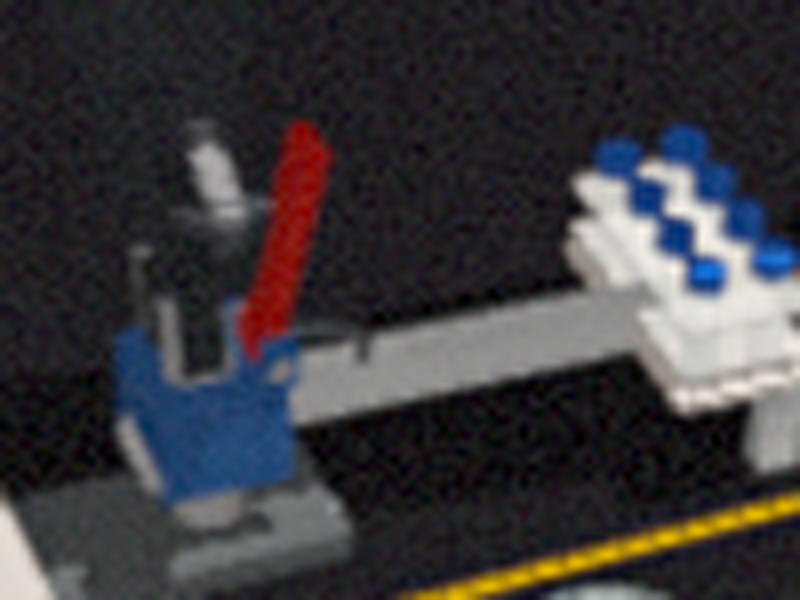

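Call:
{"name": "arm_command", "arguments": {"increments": [[[0.2, 0, 0, 0], [0, 0, 0, 0]]]}}

```text
time: 32.48
eef_pos: [0.6094, -0.1944, 0.0749]
tcp_rot: [0.105, 0.699, -0.105, 0.699]
contact_force: [-1.4, 1.5, 2.3]
opening: 0.188
```

Call:
{"name": "arm_command", "arguments": {"increments": [[[0.2, 0, 0, 0], [0, 0, 0, 0]]]}}

```text
time: 32.72
eef_pos: [0.6095, -0.1945, 0.0746]
tcp_rot: [0.105, 0.7, -0.105, 0.699]
contact_force: [-4.8, 1.7, 10.5]
opening: 0.188
```

Call:
{"name": "arm_command", "arguments": {"increments": [[[0.15, 0, 0, 0], [0, 0, 0, 0]]]}}

```text
time: 32.98
eef_pos: [0.6096, -0.1945, 0.0745]
tcp_rot: [0.105, 0.7, -0.105, 0.699]
contact_force: [-8.4, 3.6, 15.4]
opening: 0.191
```

Call:
{"name": "arm_command", "arguments": {"increments": [[[-0.6, 0, 0, 0], [-2, 0, 0, 0], [-4, 0, 0, 0], [-4, 0, 0, 0], [0, 0, -3, 0], [0, 0, -4, 0], [0, 0, -3, 0], [0, 0, 0, 0]]]}}

```text
time: 33.98
eef_pos: [0.5129, -0.1645, 0.1774]
tcp_rot: [0.105, 0.699, -0.105, 0.699]
contact_force: [0.1, -0.5, -0.2]
opening: 0.189
```

```bash
python3 - <<'E'
from h import *
go([.610,-.1944,.095],-17.1)
s=shot('scene','s24.png');t=shot('top','t24.png')
cv2.imwrite('pics/m24.png',np.hstack([cv2.resize(s[140:200,225:285],(400,400),interpolation=cv2.INTER_CUBIC),cv2.resize(t[140:200,380:440],(400,400),interpolation=cv2.INTER_CUBIC)]))
E
python3 pin.py 24 173 250.5 164.6 416
```

```text
t 33.98 pos [0.5129, -0.1645, 0.1774] toolY 72.9 toolx [0.0, -0.0, -1.0] F [0.1, -0.5, -0.2] open 0.189 q6 -1.77
turn rad -0.0001 shift cm before turn [8.24, 0.0, 10.16] after turn [8.24, 0.0, 10.16]
tool y [ 0.294  0.956 -0.   ] z [ 0.956 -0.294  0.   ]
pin [173. 249.] 5 [163.28571429 418.        ] 7 [ 0.6058 -0.1932  0.0808] 0.0012
0.06 [ 0.6093 -0.1981] [ 0.5911 -0.2176]
0.08 [ 0.6055 -0.193 ] [ 0.6055 -0.1948]
0.17 [ 0.5883 -0.1702] [ 0.6705 -0.0921]
0.18 [ 0.5864 -0.1676] [ 0.6777 -0.0807]
0.188 [ 0.5849 -0.1656] [ 0.6835 -0.0716]
0.19 [ 0.5845 -0.1651] [ 0.6849 -0.0693]
```

View pics/m24.png

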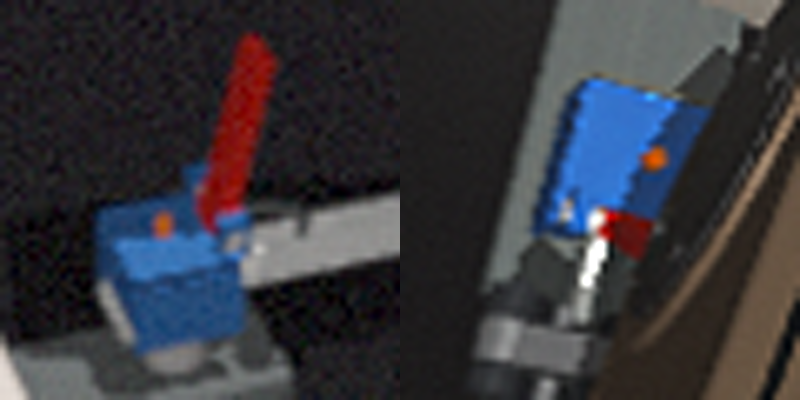

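The orange pin now stands proud of the head (left crop (163,223)). It sits at (0.606,-0.193), right over the stud axis, and the seat felt solid at 10 to 15 N. Next I'll shut the fingers, go in front of the handle, and sweep it down along its arc.

Call:
{"name": "arm_command", "arguments": {"increments": [[[-0.5, 0, 2, 0], [0, 0, 3, 0], [0, 0, 3, 0], [0, 0, 1.3, 0], [0, 0, 0, 0], [2, 0, 0, 0], [2.6, 0, 0, 0], [0, 0, 0, 0]]], "grip": 0}}

```text
time: 35.08
eef_pos: [0.5998, -0.191, 0.1318]
tcp_rot: [0.106, 0.702, -0.104, 0.697]
contact_force: [0.3, 0.6, -0.9]
opening: -0.0
```

```bash
python3 - <<'E'
from h import *
go([.605-.009*.956,-.1928+.009*.294,.134],-17.1)
s=shot('scene','s25.png')
cv2.imwrite('pics/m25.png',cv2.resize(s[130:205,225:325],(800,600),interpolation=cv2.INTER_CUBIC))
E
```

```text
t 35.08 pos [0.5998, -0.191, 0.1318] toolY 72.9 toolx [-0.007, 0.004, -1.0] F [0.3, 0.6, -0.9] open -0.0 q6 -1.74
turn rad 0.0001 shift cm before turn [-0.22, -0.02, -0.35] after turn [-0.22, -0.02, -0.35]
tool y [0.294 0.956 0.001] z [ 0.956 -0.294 -0.008]
```

View pics/m25.png

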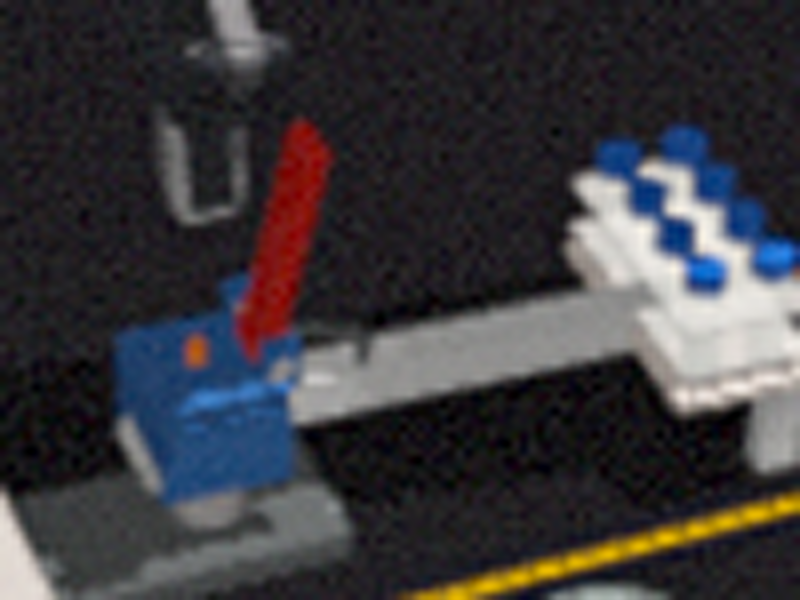

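The shut fingers stand in front of the handle, with their tips at about (205,215) in the crop. I'll start the sweep.

Call:
{"name": "arm_command", "arguments": {"increments": [[[0, 0, -0.55, 0], [0, 0, -0.55, 0], [0, 0, -0.55, 0], [0.1, 0, -0.58, 0], [0.17, 0, -0.58, 0], [0.26, 0, -0.49, 0], [0.26, 0, -0.49, 0], [0.36, 0, -0.42, 0], [0.36, 0, -0.42, 0], [0, 0, 0, 0]]]}}

```text
time: 36.38
eef_pos: [0.5578, -0.1784, 0.1199]
tcp_rot: [0.105, 0.7, -0.105, 0.699]
contact_force: [0.3, 0.5, 1.3]
opening: -0.001
```

```bash
python3 - <<'E'
from h import *
go([.605-.0587*.956,-.1928+.0587*.294,.1097],-17.1)
s=shot('scene','s26.png')
cv2.imwrite('pics/m26.png',cv2.resize(s[130:205,225:325],(800,600),interpolation=cv2.INTER_CUBIC))
E
```

```text
t 36.38 pos [0.5578, -0.1784, 0.1199] toolY 72.91 toolx [-0.002, 0.001, -1.0] F [0.3, 0.5, 1.3] open -0.001 q6 -1.76
turn rad 0.0001 shift cm before turn [1.03, 0.01, -0.93] after turn [1.03, 0.01, -0.93]
tool y [0.294 0.956 0.   ] z [ 0.956 -0.294 -0.002]
```

View pics/m26.png

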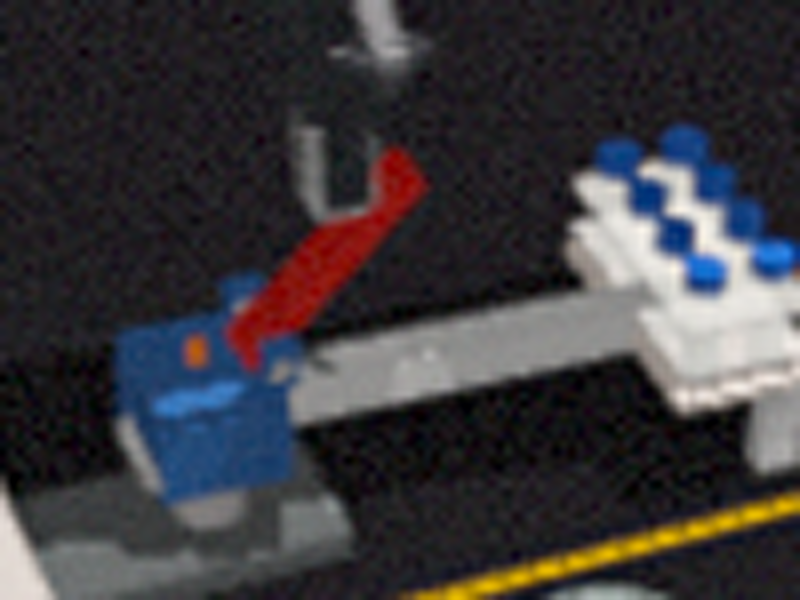

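The handle is following and the pin is still up. I'll continue down.

Call:
{"name": "arm_command", "arguments": {"increments": [[[0.5, 0, -0.45, 0], [0.5, 0, -0.45, 0], [0.5, 0, -0.25, 0], [0.5, 0, -0.25, 0], [0.5, 0, -0.15, 0], [0.5, 0, -0.15, 0], [0.4, 0, -0.05, 0], [0.4, 0, 0, 0], [0, 0, 0, 0]]]}}

```text
time: 37.55
eef_pos: [0.5418, -0.1735, 0.0823]
tcp_rot: [0.105, 0.699, -0.105, 0.699]
contact_force: [-0.7, 0.4, -0.6]
opening: 0.002
```

Call:
{"name": "arm_command", "arguments": {"increments": [[[0.2, 0, 0, 0], [0.2, 0, 0, 0], [0, 0, 0, 0]]]}}

```text
time: 37.92
eef_pos: [0.5421, -0.1738, 0.0804]
tcp_rot: [0.105, 0.699, -0.105, 0.699]
contact_force: [-3.5, 1.7, 8.4]
opening: 0.0
```

```bash
python3 - <<'E'
from h import *
go([.605-.0674*.956,-.1928+.0674*.294,.081],-17.1)
s=shot('scene','s27.png')
cv2.imwrite('pics/m27.png',cv2.resize(s[130:205,225:325],(800,600),interpolation=cv2.INTER_CUBIC))
E
```

```text
t 37.92 pos [0.5421, -0.1738, 0.0804] toolY 72.92 toolx [-0.0, -0.0, -1.0] F [-3.5, 1.7, 8.4] open 0.0 q6 -1.76
turn rad 0.0004 shift cm before turn [-0.06, 0.03, -0.17] after turn [-0.06, 0.03, -0.17]
tool y [ 0.294  0.956 -0.   ] z [ 0.956 -0.294 -0.   ]
```

View pics/m27.png

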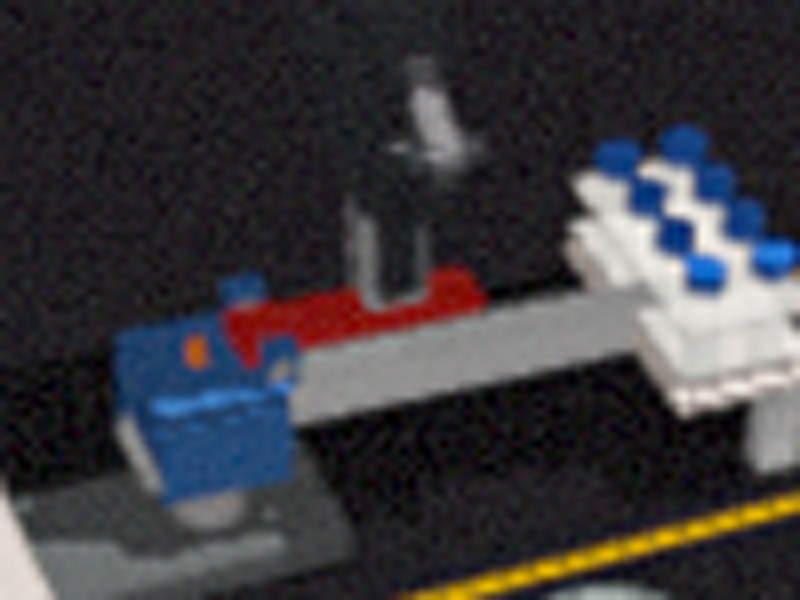

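The handle lies flat on its stop (8.4 N, solid). One more gentle push, then I'll retract and check.

Call:
{"name": "arm_command", "arguments": {"increments": [[[0.2, 0, 0, 0], [0, 0, 0, 0], [0, 0, 0, 0]]]}}

```text
time: 38.35
eef_pos: [0.5422, -0.1738, 0.0801]
tcp_rot: [0.105, 0.7, -0.105, 0.699]
contact_force: [-7.7, 3.1, 15.6]
opening: 0.002
```

Call:
{"name": "arm_command", "arguments": {"increments": [[[-0.6, 0, 0, 0], [-2, 0, 0, 0], [-4, 0, 0, 0], [-5, 0, 0, 0], [-3, 3, 0, 0], [0, 5, -2, 0], [0, 5, -2, 0], [0, 5, -2, 0], [0, 3, 0, 0], [0, 0, 0, 0]]]}}

```text
time: 39.6
eef_pos: [0.5464, 0.0465, 0.2237]
tcp_rot: [0.104, 0.699, -0.104, 0.7]
contact_force: [0.2, -1.1, -0.9]
opening: -0.001
```

```bash
python3 - <<'E'
from h import *
go([.605-.0674*.956,-.1928+.0674*.294,.081],-17.1)
s=shot('scene','s28.png');t=shot('top','t28.png')
cv2.imwrite('pics/m28.png',np.hstack([cv2.resize(s[130:230,220:320],(400,400),interpolation=cv2.INTER_CUBIC),cv2.resize(t[130:270,340:480],(400,400),interpolation=cv2.INTER_CUBIC)]))
for c in ('scene','top'):
  for q in ('foot','handle_tip','head_top'): print(c,q,[(np.round(x['at'],1),round(x['conf'],2)) for x in optics.place_of(c,q)])
E
python3 pin.py 28 173 249.5 163.5 417
```

```text
t 39.6 pos [0.5464, 0.0465, 0.2237] toolY 73.11 toolx [0.001, -0.0, -1.0] F [0.2, -1.1, -0.9] open -0.001 q6 -1.38
turn rad 0.0036 shift cm before turn [14.27, -21.17, 5.8] after turn [14.27, -21.15, 5.88]
tool y [0.294 0.956 0.   ] z [ 0.956 -0.294  0.001]
scene foot [(array([179.5, 314.8]), 0.57)]
scene handle_tip [(array([165.6, 276.8]), 0.65)]
scene head_top [(array([173.9, 245.4]), 0.79), (array([194.2, 250.6]), 0.31)]
top foot [(array([167.2, 411.9]), 0.63), (array([175.8, 317.9]), 0.59)]
top handle_tip []
top head_top [(array([164.2, 419.8]), 0.73), (array([204.3, 405.1]), 0.39)]
pin [172.  250.2] 5 [163.3 417.8] 10 [ 0.6043 -0.1911  0.0849] 0.0007
0.06 [ 0.6093 -0.1976] [ 0.5861 -0.2192]
0.08 [ 0.6055 -0.1926] [ 0.6006 -0.1963]
0.17 [ 0.5883 -0.1698] [ 0.6662 -0.0935]
0.18 [ 0.5864 -0.1673] [ 0.6735 -0.0821]
0.188 [ 0.5849 -0.1653] [ 0.6793 -0.0729]
0.19 [ 0.5845 -0.1647] [ 0.6807 -0.0706]
```

View pics/m28.png

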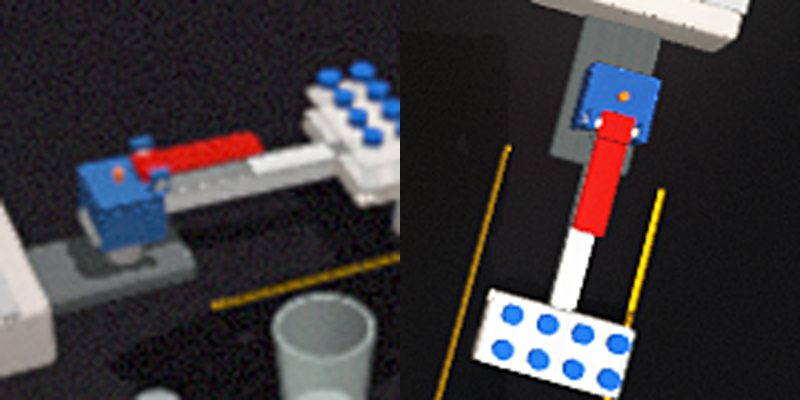

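The handle is flat, the pin is up, and the carriage lies along the yellow lines. Last check: the feet and the glassware.

```bash
python3 - <<'E'
from h import *
s=cv2.imread('pics/s28.png'); cv2.imwrite('pics/m29.png',cv2.resize(s[130:270,220:400],(720,560),interpolation=cv2.INTER_CUBIC))
c,sn=np.cos(np.radians(-17.1)),np.sin(np.radians(-17.1))
for y in(-.042,.042):
    x=-.189; print(proj('scene',[.605+c*x-sn*y,-.193+sn*x+c*y,0]))
d=cv2.imread('pics/scene0.png')
for q in('reagent','beaker','flask'): print(q,[np.round(r['at'],1) for r in optics.place_of('scene',q)[:1]])
E
```

```text
[172.21935057 310.00060607]
[189.15302893 322.19265052]
reagent [array([210.5, 354.4])]
beaker [array([236.3, 302.1])]
flask [array([257.6, 260.4])]
```

View pics/m29.png

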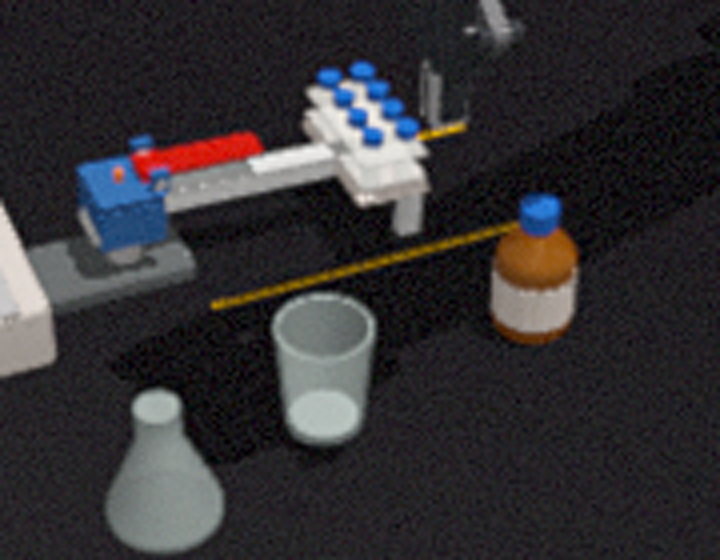

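The near foot's underside is seen at about (189,322), exactly where a foot on the bench should project. I'll hand it in.

```bash
python3 -c "
from plant import ctrl
print(ctrl.sign_off())"
```

```text
the job is handed in; nothing more can be done
None
```

The carriage is hitched to the drive ball and locked, and I handed the job in at about 40 s. No verdict came back.

**What I did**
- **Handle up:** I swung the red handle up to about 1.37 rad. My first two tries, a side pinch and a plain squeeze, each dragged the carriage 25–35 mm forward. I pulled it back onto its cradle both times, then raised the handle by squeezing it while moving up.
- **Carry and set down:** I lifted the carriage by the drawbar over the glassware. I set the coupler on the ball and let the tail down gently.
- **Press home:** I pressed with the fingers either side of the pin. It snapped, then felt solid. The highest press I read was about 15 N.
- **Lock:** I swept the handle down to its stop, where the highest reading was 15.6 N, and backed the arm off.

**Last checks**
- **Pin:** it stands visibly proud, at about (0.604, -0.191). The ball was measured at (0.605, -0.193). With the pin risen, its height read 81 mm before locking and 85 mm after, so it is only good to a few mm.
- **Handle and line:** the handle lies flat and the carriage follows the yellow lines.
- **Feet:** the visible foot shows where a foot on the bench should be.
- **Glassware:** it stands where it was. The networks' points moved by up to 4 pixels, which I put down to their own scatter.

No check failed, but I could not read the pin height or handle angle directly; both come from the pictures and the feel of the stops.

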